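# Tip used vials through the spring flap of the glass-waste box

### The job

Clear the used vials: take the steel scoop by its handle, nose it gently through the spring flap of the white-framed glass-waste box so that the scoop's own rim keeps the flap open, and tip it until all three vials have dropped inside. Then draw the scoop out so that the flap shuts, and put it down empty and level where it stood. Touch the box with the scoop only, not with the gripper, spill nothing, and do not disturb the bottles and the crucible.

Things in the scene. Friction and masses are not known exactly. Their poses are not given: they have to be found in the camera images.
- scoop: open stainless scoop, flat-bottomed, with three walls and an open nose. Origin: underside of the pan at its middle, on the worktop; x points to the open nose, y to the left, z up. Pan 100 long (x -50 to +50) x 78 wide, walls 33 high and 2 thick with a rounded rim, floor 2 thick; the last 25 mm of the floor rise 4 mm to the nose, so that lying vials do not roll out while it is level. About 90 g; it stands by itself, but held by the handle it pulls nose-down, so grip firmly
- scoop_grip (a point): middle of the scoop's black handle: a straight level rubber bar 58 long (along the scoop's x) x 14 wide x 26 high, centred 104 mm behind the scoop's origin and 40 mm above the scoop's underside; its underside is 27 mm clear of the worktop. Axes as the scoop's
- scoop_lip (a point): middle of the scoop's front edge at the open nose, 50 mm ahead of the scoop's origin (154 mm ahead of the handle's middle) and 6 mm above its underside. Axes as the scoop's
- scoop_mid (a point): middle of the space inside the scoop, 18 mm above its underside. Axes as the scoop's
- vial_1_mid (a point): middle of a used vial with white cap, 21 diameter x 49 long, about 18 g, lying across the scoop, free to roll; z along the vial to its cap
- vial_2_mid (a point): middle of a used vial with blue cap, 21 diameter x 49 long, about 18 g, lying across the scoop, free to roll; z along the vial to its cap
- vial_3_mid (a point): middle of a used vial with brown glass and black cap, 21 diameter x 49 long, about 18 g, lying across the scoop, free to roll; z along the vial to its cap
- drop_box: white-framed glass-waste box with clear walls, a yellow rim round its opening and a yellow stripe along the front edge of its lid, fixed to the worktop, 160 deep (x) x 150 wide (y) x 201 high. Origin: centre of its underside on the worktop; the opening is in its front face at x = -80, and x points into the box. Hollow inside, floor at z = 16. The lid stands 3 over the front face and the yellow rim 4
- sill (a point): middle of the yellow lower edge of the box's opening: on the front face, 100 mm above the worktop. Axes as the box's. The opening is 104 wide and 78 high above this edge
- flap (a joint): steel flap that closes the opening from inside: hinged along its upper edge 178 mm above the worktop and 10 mm behind the front face, 98 wide, 76 long, with a slippery white nylon lower edge. 0 = shut (hanging upright), grows as it swings into the box, up to 1.45 rad; a light spring (about 0.03 N m shut, 0.06 N m at 0.8 rad) shuts it again
- flap_edge (a point): middle of the flap's lower edge
- wash_bottle_1: tall clear wash bottle with a spout, 71 x 110 x 280, loose, standing; origin: at its foot, half-way along the 110 mm; its round body (72 diameter) is centred 19 mm from there towards -y, and above 190 high the thin spout reaches 55 mm towards +y; a bystander
- wash_bottle_2: tall clear wash bottle with a spout, 72 x 111 x 273, loose, standing; origin: at its foot, half-way along the 110 mm; its round body (72 diameter) is centred 19 mm from there towards -y, and above 190 high the thin spout reaches 55 mm towards +y; a bystander
- amber_bottle: brown bottle with a black cap, 62 diameter x 126 high, loose, standing; origin: centre of its underside; a bystander
- crucible: cream ceramic crucible with lid, 50 diameter x 57 high, loose, standing; origin: centre of its underside; a bystander
- stirrer: large flat grey magnetic stirrer, furniture that does not move, covering x 0.58 to 0.89, y -0.47 to -0.05, 90 high with a round clamp ring on it up to 112; the knobs on its front reach to x = 0.56 at 46 high
- flask: round flask with tubes upwards, fixed on the rear half of the stirrer, 82 x 172 x 268; origin: centre of its underside

How it is judged:
On the way, in this order (a step that is already met when the one before it is completed fails the run):
1. the scoop's nose is inside the opening and its rim holds the flap open, all three vials still in the scoop (value of joint flap above 0.25 rad and x of scoop_lip in the frame of drop_box above -0.07 m and contact force between scoop and drop_box above 0.05 N and distance between each of vial_1_mid, vial_2_mid, vial_3_mid and scoop_mid below 0.07 m), for 0.2 s.
2. all three vials have dropped into the box while the scoop's rim still holds the flap open (value of joint flap above 0.25 rad and x of scoop_lip in the frame of drop_box above -0.07 m and contact force between scoop and drop_box above 0.05 N and x of vial_1_mid in the frame of drop_box between -0.078 and 0.08 m and y of vial_1_mid in the frame of drop_box between -0.075 and 0.075 m and z of each of vial_1_mid, vial_2_mid, vial_3_mid in the frame of drop_box below 0.085 m and x of vial_2_mid in the frame of drop_box between -0.078 and 0.08 m and y of vial_2_mid in the frame of drop_box between -0.075 and 0.075 m and x of vial_3_mid in the frame of drop_box between -0.078 and 0.08 m and y of vial_3_mid in the frame of drop_box between -0.075 and 0.075 m), for 0.1 s.
At the end, for the whole second after the job is handed in: all three vials lie inside the box below its opening, the flap is shut (under 0.05 rad), and the empty scoop stands level (within 0.08 rad) and still on the worktop within 80 mm of where it started (x of vial_1_mid in the frame of drop_box between -0.078 and 0.08 m and y of vial_1_mid in the frame of drop_box between -0.075 and 0.075 m and z of each of vial_1_mid, vial_2_mid, vial_3_mid in the frame of drop_box below 0.085 m and x of vial_2_mid in the frame of drop_box between -0.078 and 0.08 m and y of vial_2_mid in the frame of drop_box between -0.075 and 0.075 m and x of vial_3_mid in the frame of drop_box between -0.078 and 0.08 m and y of vial_3_mid in the frame of drop_box between -0.075 and 0.075 m and value of joint flap below 0.05 rad and height (world z) of scoop below 0.006 m and angle between scoop's own z axis and vertical below 0.08 rad and distance of scoop from where it was at the start of the episode below 0.08 m and linear speed of scoop below 0.02 m/s); the robot touches nothing.
It fails at once if the gripper or arm touches the box or its flap (contact force between any of the fingers, the arm and drop_box above 1 N).
It fails at once if the scoop is rammed against the box (over 25 N) (contact force between scoop and drop_box above 25 N).
It fails at once if a vial is spilled onto the worktop ((height (world z) of vial_1_mid below 0.03 m and (x of vial_1_mid in the frame of drop_box below -0.085 m or x of vial_1_mid in the frame of drop_box above 0.085 m or y of vial_1_mid in the frame of drop_box below -0.08 m or y of vial_1_mid in the frame of drop_box above 0.08 m) and distance between vial_1_mid and scoop_mid above 0.085 m) or (height (world z) of vial_2_mid below 0.03 m and (x of vial_2_mid in the frame of drop_box below -0.085 m or x of vial_2_mid in the frame of drop_box above 0.085 m or y of vial_2_mid in the frame of drop_box below -0.08 m or y of vial_2_mid in the frame of drop_box above 0.08 m) and distance between vial_2_mid and scoop_mid above 0.085 m) or (height (world z) of vial_3_mid below 0.03 m and (x of vial_3_mid in the frame of drop_box below -0.085 m or x of vial_3_mid in the frame of drop_box above 0.085 m or y of vial_3_mid in the frame of drop_box below -0.08 m or y of vial_3_mid in the frame of drop_box above 0.08 m) and distance between vial_3_mid and scoop_mid above 0.085 m)).
It fails at once if a bottle or the crucible is shoved (over 25 mm) or tipped (over 0.3 rad) (distance of any of wash_bottle_1, wash_bottle_2, amber_bottle, crucible from where it was at the start of the episode above 0.025 m or angle between any of wash_bottle_1, wash_bottle_2, amber_bottle, crucible's own z axis and vertical above 0.3 rad).
It also fails if it takes over 58 s, if anything falls off the work surface, if the arm or the gripper's body presses on something with over 40 N, if the wrist force passes 120 N, or if a joint passes its speed limit or range.

### The arm

A 7-joint arm with a two-finger parallel gripper is mounted at the origin on a cart in front of the work surface, level with it; the furniture and walls round the work are solid. World frame = base frame: x ahead of the robot, y to its left, z up, the work surface at z = 0. Lengths are in m, angles in rad, forces in N, time in s.
With the tool pointing down it reaches from about 0.4 to 0.85 m from the base axis. Payload 10.4 kg.
Tool frame: the origin (TCP) lies between the finger pads; the fingertips stand 19 mm ahead of it and the grasp point (between the pads) is the TCP; z points along the fingers, x is the direction in which the jaws open and shut, and the axes are right-handed (so a half turn about z gives the same grasp; the last joint's range is limited). The gripper opens to 87 mm and grips with 3 to 60 N. Pads are 19 mm wide; open, the fingers measure 117 mm over their backs; the gripper's body (75 mm by 190 mm) begins 51 mm behind the grasp point.
Start: joints at [-1.276, 0.332, -0.065, 1.46, 0.022, 1.35, -0.088], TCP at [0.195, 0.594, 0.242] pointing down, gripper open.
Joint ranges: [-2.6, 2.6], [-0.5, 2.12], [-1.47, 1.34], [0.16, 2.42], [-1.27, 4.41], [0.06, 2.06], [-2.6, 2.6]. Speed limits (rad/s): [2.22, 2.22, 2.79, 2.79, 3.14, 3.14, 3.14].

### API

Orientations are given as a rotation vector (axis times angle).
In Python, from workcell import read_state, optics, finish_job, finder gives the robot as it stands. The module is installed in compiled form; this text tells all that it offers.
- The arm moves only by the tool carry_out, never from a script. Its argument "targets" is one flat list of numbers, 4 for each row, row after row: the shift along the tool's x, y, z in cm, then the turn about the tool's z in degrees. A call has 1 to 5 rows; each row shifts and turns the commanded pose from where the row before left it, along the tool's axes as they then stand; what a row does not reach is not made up. A row lasts 1/8 s, in which the tool goes at most 62.5 mm and 10.7 degrees, less where a joint would pass 70% of its speed; a pose out of reach is approached as far as the arm can. A call with a gripper value outside its range is refused whole. "jaw" is the opening, from -1 (shut) to 1 (fully open), set as the call begins (left out, the last holds). The fingers move at their own pace and stop on an object; the grip force is fixed at half the most. Time passes only in rows, so rows that do not move let the fingers close. It gives the time, the measured TCP pose, the force and the opening at its end, in the units of the state.
- read_state(): the state, without advancing time (a new reading comes with each control period).
- optics.read_camera(name): name is "scene" or "top" or "wrist"; returns a dict with "img" (400x640x3 uint8, red, green, blue), "fov_y" (degrees; the focal length in pixels is half the picture's height over the tangent of half this angle, whatever the lens; pixels are square), "cx", "cy" (the principal point, pixels), "camera_from_world" (4x4, takes a point from world to camera coordinates). Camera axes: x right, y up, looking along -z (the intrinsics and any distortion apply to the point x, -y, -z); pixel columns grow to the right and rows downward; lengths in m; the calibration is good to about 2 mm. A picture is of the moment at which its call begins. There is no depth.
- finish_job(): hands the job in, once; it reports no verdict.
Trained networks look in a picture, given as the dict that the camera call returned (one of the last four; its "shot" number tells which), for a name from the list of things; names that differ only in an ending like _2 or _b are one class to them, and where a whole thing is asked for, a point or a joint stands for the part that bears it (a point fixed in the world has none). Each returns a list of dicts, best first, with "conf" (0 to 1); they miss things now and then, are a little off and sometimes report something else, mostly with a low value. They report only what shows in the picture. A call takes as long as a camera call.
- finder.boxes_of(picture, target): "bbox" ([left, top, width, height] in pixels, round what is visible of it).
The state is a dict: "time": time; "joint_pos": joint angles; "joint_velocities": joint speeds; "tau": joint torques, N m; "tool_pos": TCP position; "tcp_rot": TCP orientation; "wrist_force": force on the tool from outside, world axes, zero at the start; "ft_torque": the same for the moment, N m; "opening": finger opening in m.
Only numpy, scipy, OpenCV 4.12 (cv2) and the standard library are available. Lean on these libraries where they do the work, as an engineer would, in place of code of your own. Each camera call takes 0.05 s, during which the arm holds its last target.

## Working session

There is one attempt and no reset: what is moved stays moved. The work goes in short steps, Python scripts to look and compute and a tool call to move; the robot and the scene stay as the last step left them, time stands still between calls to the robot, and variables do not carry over. Pictures are saved under pics/ and viewed, and the job is handed in when it is done.

Besides the shell and the picture viewer there is one more tool, called after ">>>" as a command line: name --argument value ..., lists and objects as JSON in quotes. carry_out: Moves the arm, as the interface text tells. Its arguments: {"type":"object","properties":{"targets":{"type":"array","items":{"type":"number"}},"jaw":{"type":"number"}},"required":["targets"]}

```bash
mkdir -p pics; ls; cat > h.py <<'E'
import numpy as np, cv2
from workcell import read_state, optics, finish_job, finder
from scipy.spatial.transform import Rotation as R
def cam(n,save=None):
    p=optics.read_camera(n)
    if save: cv2.imwrite('pics/%s.png'%save,p['img'][:,:,::-1])
    return p
def proj(p,X):
    X=np.atleast_2d(X);T=np.array(p['camera_from_world']);c=X@T[:3,:3].T+T[:3,3]
    f=200/np.tan(np.radians(p['fov_y'])/2)
    return np.c_[p['cx']+f*c[:,0]/-c[:,2], p['cy']-f*c[:,1]/-c[:,2]]
def ray(p,u,v):
    T=np.array(p['camera_from_world']);f=200/np.tan(np.radians(p['fov_y'])/2)
    d=np.array([(u-p['cx'])/f,-(v-p['cy'])/f,-1.]);return -T[:3,:3].T@T[:3,3], T[:3,:3].T@d
def onz(p,u,v,z):
    o,d=ray(p,u,v);return o+d*(z-o[2])/d[2]
E
python3 - <<'E'
from h import *
s=read_state();print({k:np.round(v,3) for k,v in s.items()})
for n in ['scene','top','wrist']:
    p=cam(n,n+'0');print(n,{k:(np.round(v,3).tolist()) for k,v in p.items() if k not in('img',)})
    for t in ['scoop','drop_box','scoop_grip','wash_bottle_1','amber_bottle','crucible']:
        print(t,[(np.round(b['bbox']).tolist(),round(b['conf'],2)) for b in finder.boxes_of(p,t)][:3])
E
```

```text
pics
{'time': np.float64(0.0), 'joint_pos': array([-1.276,  0.333, -0.065,  1.461,  0.022,  1.35 , -0.089]), 'joint_velocities': array([ 0.   ,  0.001, -0.001,  0.   , -0.002,  0.   ,  0.001]), 'tau': array([-0.0000e+00, -6.2324e+01,  2.4000e-02, -3.8990e+01, -6.1000e-02,
        4.0000e-02,  0.0000e+00]), 'tool_pos': array([0.195, 0.593, 0.241]), 'tcp_rot': array([ 2.544e+00,  1.841e+00, -2.000e-03]), 'wrist_force': array([-0.238, -0.346, -0.006]), 'ft_torque': array([-0.003, -0.009, -0.004]), 'opening': np.float64(0.087)}
scene {'fov_y': 44.459, 'cx': 310.235, 'cy': 199.638, 'camera_from_world': [[0.783, -0.622, -0.002, -0.425], [0.432, 0.542, 0.721, -0.368], [-0.447, -0.565, 0.693, -1.206], [0.0, 0.0, 0.0, 1.0]], 'shot': 1}
scoop [([322.0, 289.0, 29.0, 59.0], 0.96)]
drop_box [([224.0, 114.0, 66.0, 79.0], 0.6)]
scoop_grip [([321.0, 288.0, 36.0, 62.0], 0.78), ([330.0, 299.0, 18.0, 10.0], 0.74)]
wash_bottle_1 [([361.0, 137.0, 28.0, 69.0], 0.83), ([181.0, 128.0, 27.0, 58.0], 0.63)]
amber_bottle [([277.0, 251.0, 24.0, 38.0], 0.56)]
crucible [([302.0, 216.0, 17.0, 16.0], 0.7)]
top {'fov
[... 162 characters left out ...]
.0, 0.0, 0.0, 1.0]], 'shot': 2}
scoop [([388.0, 213.0, 51.0, 51.0], 0.59)]
drop_box [([180.0, 149.0, 81.0, 70.0], 0.83), ([396.0, 225.0, 17.0, 13.0], 0.69)]
scoop_grip [([390.0, 213.0, 50.0, 52.0], 0.76)]
wash_bottle_1 [([168.0, 228.0, 37.0, 28.0], 0.78), ([327.0, 96.0, 28.0, 44.0], 0.77)]
amber_bottle [([357.0, 236.0, 17.0, 20.0], 0.68)]
crucible [([322.0, 187.0, 11.0, 14.0], 0.71)]
wrist {'fov_y': 67.088, 'cx': 318.742, 'cy': 197.268, 'camera_from_world': [[0.312, 0.95, 0.001, -0.624], [-0.911, 0.3, -0.284, 0.035], [-0.27, 0.087, 0.959, -0.39], [0.0, 0.0, 0.0, 1.0]], 'shot': 3}
scoop []
drop_box []
scoop_grip []
wash_bottle_1 [([264.0, 321.0, 36.0, 20.0], 0.87)]
amber_bottle []
crucible []
```

View pics/scene0.png

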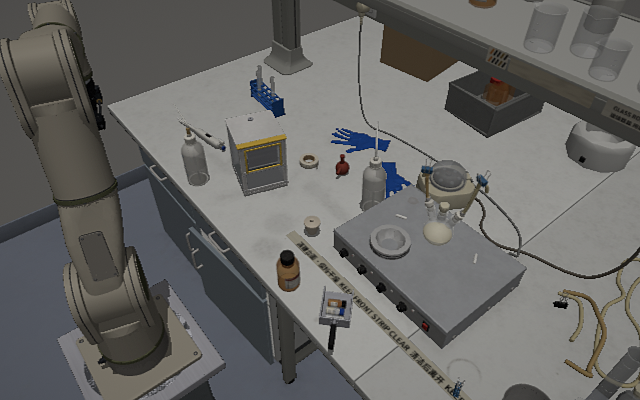

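View pics/top0.png

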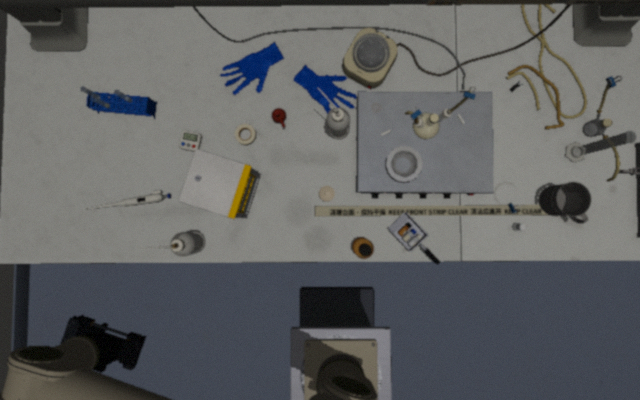

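View pics/wrist0.png

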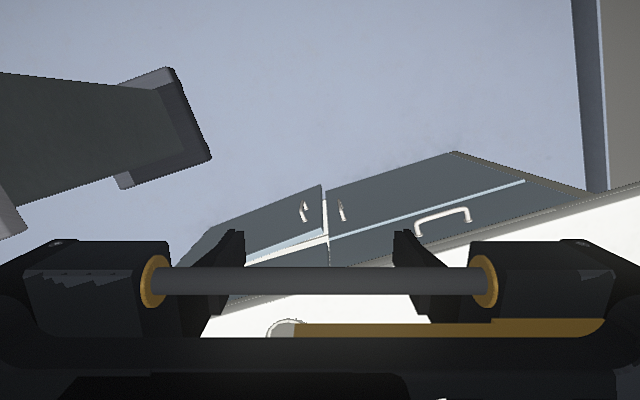

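```bash
python3 - <<'E'
from h import *
t=cv2.imread('pics/top0.png');s=cv2.imread('pics/scene0.png')
def crop(i,x,y,w,h,n,k):
    cv2.imwrite('pics/%s.png'%n,cv2.resize(i[y:y+h,x:x+w],None,fx=k,fy=k,interpolation=cv2.INTER_CUBIC))
crop(t,375,205,75,62,'c1',10)
crop(t,170,140,100,75,'c2',8)
crop(s,310,280,60,75,'c3',8)
crop(s,215,105,90,95,'c4',6)
E
```

```text
(no output)
```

View pics/c1.png

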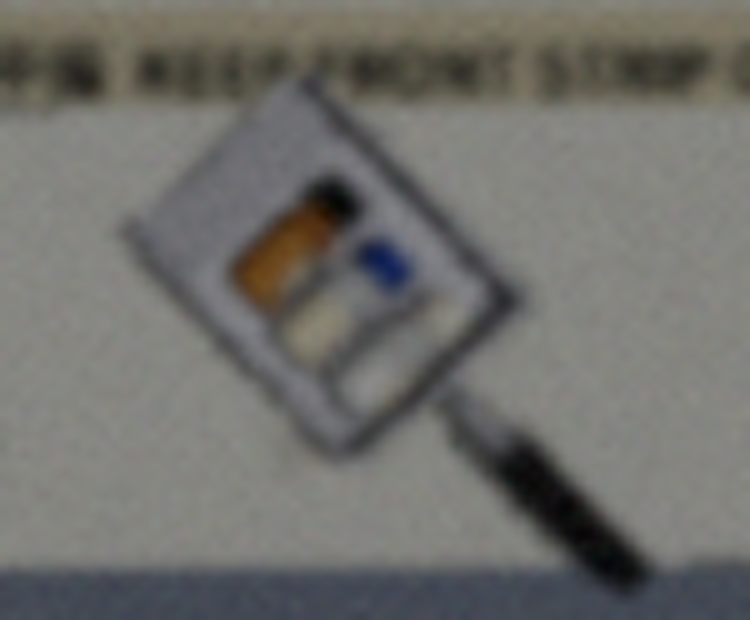

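View pics/c2.png

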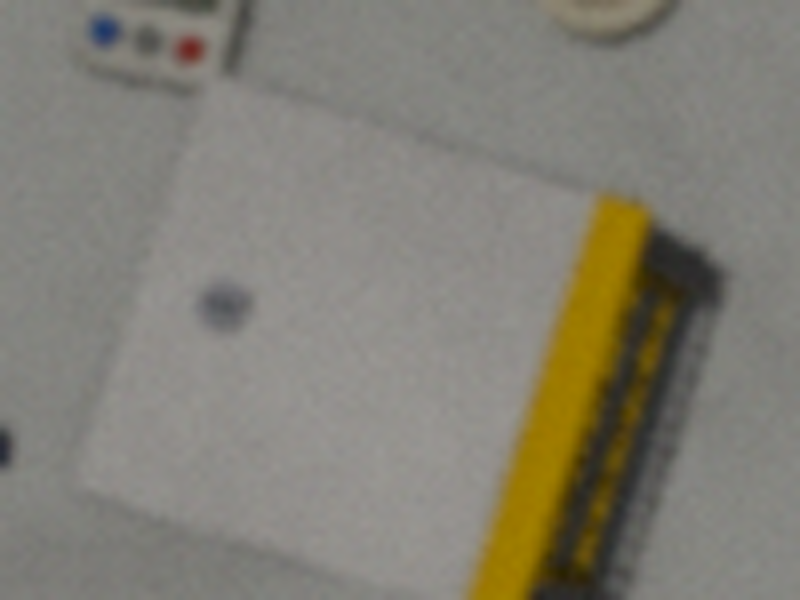

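View pics/c3.png

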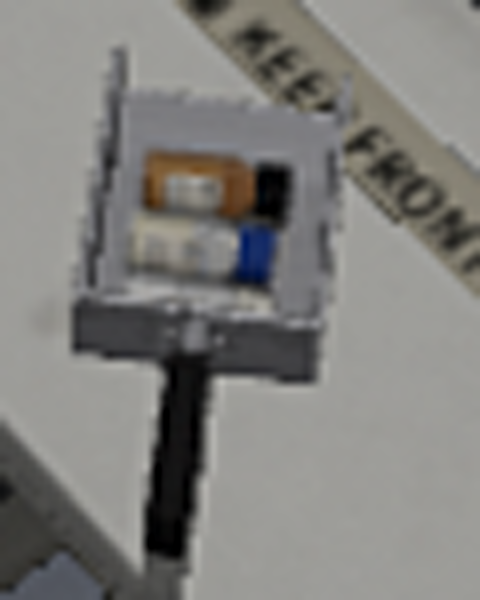

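View pics/c4.png

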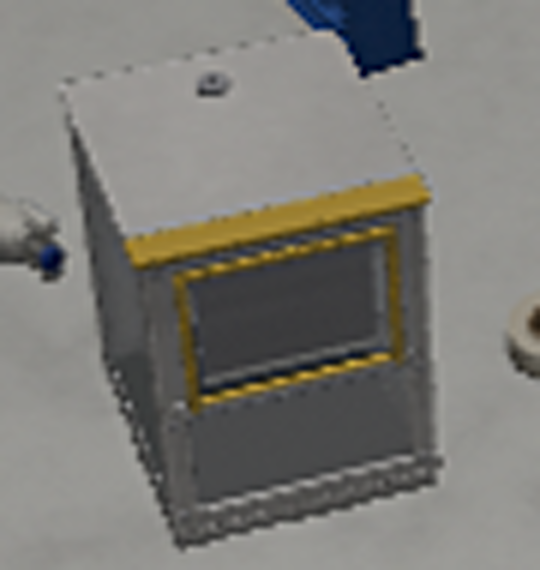

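```bash
cat > fit.py <<'E'
from h import *
from scipy.optimize import least_squares
class P(dict): pass
def world(q,L):
    c,s=np.cos(q[2]),np.sin(q[2]);L=np.array(L);return np.c_[q[0]+c*L[:,0]-s*L[:,1],q[1]+s*L[:,0]+c*L[:,1],L[:,2]]
def fit(obs,q0):
    # obs: list of (cam, [(local xyz),(u,v)]...)
    def f(q):
        return np.concatenate([(proj(p,world(q,[o[0] for o in ob]))-[o[1] for o in ob]).ravel() for p,ob in obs])
    r=least_squares(f,q0,loss='soft_l1');return r.x,f(r.x).reshape(-1,2)
E
python3 - <<'E'
from fit import *
T=cam('top');S=cam('scene')
t=lambda x,y,ox,oy,k:(ox+x/k-.5,oy+y/k-.5)
b2=lambda x,y:t(x,y,170,140,8); b4=lambda x,y:t(x,y,215,105,6);b1=lambda x,y:t(x,y,375,205,10);b3=lambda x,y:t(x,y,310,280,8)
# box: x local into box (world ~+y). looking into box along x, left = +y
# top view: heading left; y+ is image down. 
box_t=[((-.083,-.075,.201),b2(653,208)),((.08,.075,.201),b2(80,490)),((.08,-.075,.201),b2(205,85))]
box_s=[((-.083,.075,.201),b4(128,240)),((-.083,-.075,.201),b4(432,180)),((.08,.075,.201),b4(60,85)),((-.08,.075,0),b4(180,548)),((-.08,-.075,0),b4(436,482)),((-.084,0,.1),b4(300,381))]
for obs in ([(T,box_t),(S,box_s)],[(T,box_t)],[(S,box_s)]):
    q,r=fit(obs,[.55,.33,1.3]);print('box',q.round(4),np.degrees(q[2]).round(1));print(r.round(1).tolist())
sc_t=[((.05,.039,.035),b1(125,228)),((.05,-.039,.035),b1(308,78)),((-.05,-.039,.035),b1(515,298)),((-.05,.039,.035),b1(342,457)),((-.133,0,.05),b1(628,578))]
sc_s=[((.05,.039,.035),b3(120,48)),((.05,-.039,.035),b3(348,75)),((-.05,.039,.035),b3(78,300)),((-.05,-.039,.035),b3(322,318)),((-.05,.039,.0),b3(75,350)),((-.05,-.039,.0),b3(318,382)),((-.133,0,.053),b3(163,555)),((-.075,0,.053),b3(190,360))]
for obs in ([(T,sc_t),(S,sc_s)],[(T,sc_t)],[(S,sc_s)]):
    q,r=fit(obs,[.5,-.1,.8]);print('scoop',q.round(4),np.degrees(q[2]).round(1));print(r.round(1).tolist());print(world(q,[(-.104,0,.04),(-.095,0,.04)]).round(4))
for nm,z in [('wash_bottle_1',.27),('amber_bottle',.126),('crucible',.057)]:
    for b in finder.boxes_of(T,nm): 
        l,tp,w,h=b['bbox'];print(nm,b['conf'],onz(T,l+w/2,tp+h/2,z).round(3))
E
```

```text
box [0.5979 0.3537 1.2832] 73.5
[[-0.5, -0.4], [-0.1, -0.4], [0.1, -1.0], [2.1, 3.4], [-1.2, 2.0], [-0.6, 0.2], [-0.4, 0.4], [0.0, -0.2], [-0.2, -0.1]]
box [0.5964 0.3532 1.2854] 73.6
[[-0.3, 0.1], [0.1, 0.3], [0.2, -0.4]]
box [0.6005 0.3553 1.2722] 72.9
[[2.2, 2.7], [-1.0, 1.7], [0.0, -0.5], [-0.3, -0.3], [0.2, -0.6], [-0.1, -0.6]]
scoop [ 0.4564 -0.2164  0.7477] 42.8
[[1.8, 0.3], [1.4, -1.6], [2.7, -0.4], [2.1, 0.7], [2.1, -0.0], [-0.7, -1.6], [-0.0, -1.4], [-0.7, -1.0], [-0.3, 0.8], [-0.5, 0.3], [-0.6, 0.3], [0.2, -5.0], [-0.3, -1.8]]
[[ 0.3801 -0.2871  0.04  ]
 [ 0.3867 -0.281   0.04  ]]
scoop [ 0.4564 -0.2104  0.738 ] 42.3
[[-0.1, 0.2], [-0.3, -1.6], [0.8, -0.2], [-0.0, 0.8], [-0.2, 0.3]]
[[ 0.3794 -0.2803  0.04  ]
 [ 0.3861 -0.2743  0.04  ]]
scoop [ 0.4551 -0.2193  0.7456] 42.7
[[-0.3, -0.7], [0.4, -0.4], [-0.4, -0.0], [0.1, 1.9], [-0.1, 1.3], [-0.2, 1.4], [0.5, -3.8], [0.1, -0.7]]
[[ 0.3787 -0.2899  0.04  ]
 [ 0.3853 -0.2838  0.04  ]]
wash_bottle_1 0.83 [0.439 0.403 0.27 ]
wash_bottle_1 0.79 [0.75  0.003 0.27 ]
amber_bottle 0.65 [ 0.41  -0.074  0.126]
crucible 0.65 [0.568 0.043 0.057]
```

```bash
cat > plan.py <<'E'
from h import *
def yaw_of(Rm): return np.degrees(np.arctan2(Rm[1,0],Rm[0,0]))
def plan(wps,start=None,dec=2):
    """wps: list of (x,y,z,jawyaw_deg,nrows); prints rows"""
    if start is None:
        s=read_state();Rm=R.from_rotvec(s['tcp_rot']).as_matrix();p=np.array(s['tool_pos']);
    else: p,Rm=start
    # ideal down-tool
    out=[]
    yaw=yaw_of(Rm)
    M=lambda y:(R.from_euler('z',y,degrees=True)*R.from_euler('x',180,degrees=True)).as_matrix()
    for x,y,z,yw,n in wps:
        g=np.array([x,y,z]);dy=(yw-yaw+180)%360-180
        for i in range(n):
            k=n-i;d=M(yaw).T@(g-p)/k*100;t=-((yw-yaw+180)%360-180)/k
            d=np.round(d,dec);t=round(t,1);out.append([*d.tolist(),t])
            p=p+M(yaw)@d/100;yaw-=t
    for i in range(0,len(out),5): print(sum(out[i:i+5],[]))
    print('end',p.round(4),round(yaw,2))
E
python3 - <<'E'
from plan import *
s=read_state();print(s['time'],yaw_of(R.from_rotvec(s['tcp_rot']).as_matrix()))
plan([(.22,.55,.35,60,5),(.43,.10,.36,0,12),(.40,-.20,.30,-47.3,8)],dec=1)
E
```

```text
1.3 71.78923279905017
[-0.7, 0.7, -2.2, np.float64(2.4), -0.6, 0.8, -2.2, np.float64(2.3), -0.6, 0.8, -2.1, np.float64(2.4), -0.6, 0.8, -2.2, np.float64(2.3), -0.6, 0.9, -2.1, np.float64(2.4)]
[-2.4, 3.4, -0.1, np.float64(5.0), -2.1, 3.6, -0.1, np.float64(5.0), -1.7, 3.7, -0.1, np.float64(5.0), -1.4, 3.9, -0.1, np.float64(5.0), -1.1, 4.0, -0.1, np.float64(5.0)]
[-0.7, 4.1, -0.1, np.float64(5.0), -0.4, 4.1, -0.1, np.float64(5.0), 0.0, 4.1, -0.1, np.float64(5.0), 0.4, 4.1, -0.1, np.float64(5.0), 0.7, 4.1, -0.0, np.float64(5.0)]
[1.1, 4.0, -0.1, np.float64(5.0), 1.4, 3.9, -0.0, np.float64(5.0), -0.4, 3.7, 0.7, np.float64(5.9), 0.0, 3.8, 0.8, np.float64(5.9), 0.4, 3.7, 0.7, np.float64(5.9)]
[0.8, 3.7, 0.8, np.float64(5.9), 1.2, 3.6, 0.7, np.float64(5.9), 1.5, 3.4, 0.8, np.float64(5.9), 1.9, 3.3, 0.7, np.float64(5.9), 2.2, 3.0, 0.8, np.float64(6.0)]
end [ 0.4004 -0.1998  0.2996] -47.31
```

>>> carry_out --targets '[-0.7, 0.7, -2.2, 2.4, -0.6, 0.8, -2.2, 2.3, -0.6, 0.8, -2.1, 2.4, -0.6, 0.8, -2.2, 2.3, -0.6, 0.9, -2.1, 2.4]'

```text
time: 1.92
tool_pos: [0.2201, 0.5492, 0.3504]
tcp_rot: [-2.722, -1.569, -0.0]
wrist_force: [0.1, 1.2, -0.2]
opening: 0.0871
```

>>> carry_out --targets '[-2.4, 3.4, -0.1, 5, -2.1, 3.6, -0.1, 5, -1.7, 3.7, -0.1, 5, -1.4, 3.9, -0.1, 5, -1.1, 4, -0.1, 5]'

```text
time: 2.55
tool_pos: [0.3077, 0.3605, 0.3547]
tcp_rot: [-2.997, -0.94, -0.001]
wrist_force: [0.0, -0.1, 0.4]
opening: 0.0872
```

>>> carry_out --targets '[-0.7, 4.1, -0.1, 5, -0.4, 4.1, -0.1, 5, 0, 4.1, -0.1, 5, 0.4, 4.1, -0.1, 5, 0.7, 4.1, 0, 5]'

```text
time: 3.18
tool_pos: [0.395, 0.1733, 0.3588]
tcp_rot: [-3.129, -0.269, -0.001]
wrist_force: [0.2, 0.1, 0.7]
opening: 0.087
```

>>> carry_out --targets '[1.1, 4, -0.1, 5, 1.4, 3.9, 0, 5, -0.4, 3.7, 0.7, 5.9, 0, 3.8, 0.8, 5.9, 0.4, 3.7, 0.7, 5.9]'

```text
time: 3.8
tool_pos: [0.4178, -0.0136, 0.3374]
tcp_rot: [-3.103, 0.489, -0.001]
wrist_force: [0.8, 0.5, -0.5]
opening: 0.0871
```

>>> carry_out --targets '[0.8, 3.7, 0.8, 5.9, 1.2, 3.6, 0.7, 5.9, 1.5, 3.4, 0.8, 5.9, 1.9, 3.3, 0.7, 5.9, 2.2, 3, 0.8, 6]'

```text
time: 4.42
tool_pos: [0.4001, -0.2011, 0.2995]
tcp_rot: [-2.875, 1.265, -0.001]
wrist_force: [0.2, -0.2, -0.2]
opening: 0.0867
```

```bash
python3 - <<'E'
from plan import *
p=cam('wrist','w1');s=read_state();Rm=R.from_rotvec(s['tcp_rot']).as_matrix();print(s['time'],s['tool_pos'],yaw_of(Rm),Rm[:,2],np.round(s['joint_pos'],2))
T=np.array(p['camera_from_world']);print('campos',(-T[:3,:3].T@T[:3,3]).round(3))
E
```

```text
4.475 [ 0.3986872  -0.20564894  0.29877503] -48.10543247889304 [ 2.96616175e-04 -6.44814403e-04 -9.99999748e-01] [-0.48 -0.19  0.76  1.84  0.13  1.44 -0.58]
campos [ 0.457 -0.15   0.442]
```

View pics/w1.png

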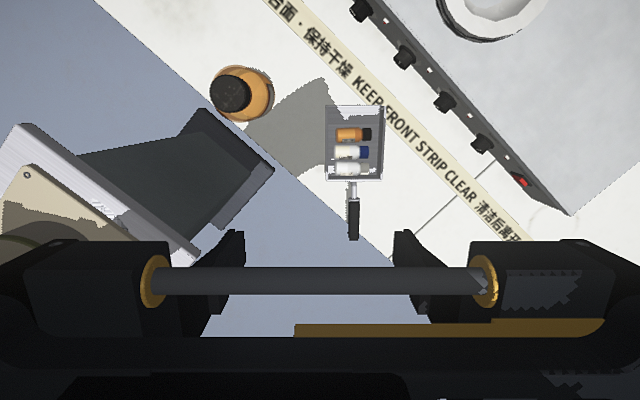

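```bash
python3 - <<'E'
from plan import *
i=cv2.imread('pics/w1.png')[95:250,310:400];cv2.imwrite('pics/c5.png',cv2.resize(i,None,fx=4*.95,fy=4*.95*1,interpolation=cv2.INTER_CUBIC)) 
print(i.shape)
E
```

```text
(155, 90, 3)
```

View pics/c5.png

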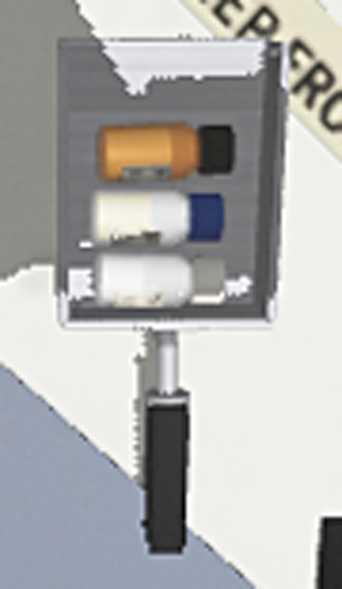

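```bash
python3 - <<'E'
from fit import *
from plan import plan
W=cam('wrist')
b=lambda x,y:(310+x/3.8-.5,95+y/3.8-.5)
o=[((.05,.039,.035),b(60,40)),((.05,-.039,.035),b(287,42)),((-.05,-.039,.035),b(273,325)),((-.05,.039,.035),b(60,325)),((-.075,0,.053),b(168,403)),((-.133,0,.053),b(168,540))]
q,r=fit([(W,o)],[.456,-.215,.74]);print(q.round(4),np.degrees(q[2]).round(2));print(r.round(1).tolist());print(world(q,[(-.104,0,.04),(-.095,0,.04)]).round(4))
print(read_state()['tool_pos'])
E
```

```text
[ 0.455  -0.2201  0.739 ] 42.34
[[-0.4, -0.5], [0.4, -1.5], [0.1, -0.2], [-0.3, 0.2], [0.6, 0.6], [-0.5, 4.1]]
[[ 0.3781 -0.2901  0.04  ]
 [ 0.3847 -0.284   0.04  ]]
[ 0.39907701 -0.2034348   0.29915198]
```

```bash
python3 - <<'E'
from plan import *
plan([(.3863,-.2827,.15,-47.6,5),(.3863,-.2827,.042,-47.6,5)],dec=1)
E
```

```text
[1.0, 1.3, 3.0, np.float64(-0.0), 1.0, 1.2, 3.0, np.float64(-0.0), 1.0, 1.3, 3.0, np.float64(-0.1), 1.0, 1.2, 3.0, np.float64(-0.0), 1.0, 1.3, 2.9, np.float64(-0.1)]
[0.0, -0.0, 2.2, np.float64(0.0), 0.0, -0.0, 2.2, np.float64(0.0), 0.0, -0.0, 2.1, np.float64(0.0), 0.0, -0.0, 2.2, np.float64(0.0), 0.0, -0.0, 2.1, np.float64(0.0)]
end [ 0.3861 -0.2828  0.0422] -47.59
```

>>> carry_out --targets '[1, 1.3, 3, 0, 1, 1.2, 3, 0, 1, 1.3, 3, -0.1, 1, 1.2, 3, 0, 1, 1.3, 2.9, 0]'

```text
time: 5.15
tool_pos: [0.3885, -0.2789, 0.1498]
tcp_rot: [-2.879, 1.255, -0.001]
wrist_force: [-0.1, -0.1, 0.8]
opening: 0.0871
```

>>> carry_out --targets '[0, 0, 2.2, 0, 0, 0, 2.2, 0, 0, 0, 2.1, 0, 0, 0, 2.2, 0, 0, 0, 2.1, 0]'

```text
time: 5.78
tool_pos: [0.3885, -0.2785, 0.0418]
tcp_rot: [-2.879, 1.255, 0.0]
wrist_force: [0.0, 0.5, -0.5]
opening: 0.0871
```

```bash
python3 - <<'E'
from plan import *
p=cam('wrist','w2');s=read_state();Rm=R.from_rotvec(s['tcp_rot']).as_matrix();print(s['time'],s['tool_pos'],yaw_of(Rm))
E
```

```text
5.825 [ 0.38736097 -0.27764261  0.03968639] -47.09510986094815
```

View pics/w2.png

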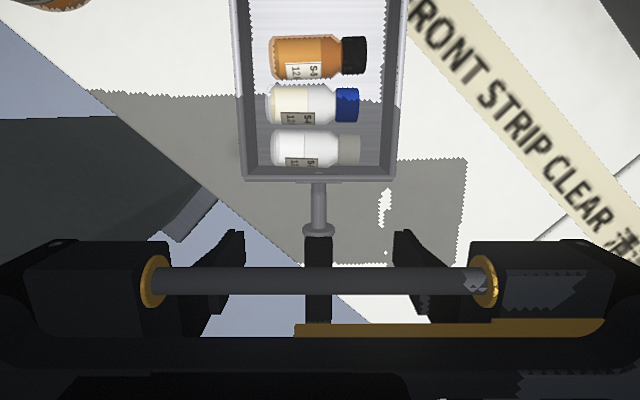

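>>> carry_out --targets '[0, 0, 0, 0, 0, 0, 0, 0, 0, 0, 0, 0, 0, 0, 0, 0, 0, 0, 0, 0]' --jaw -1

```text
time: 6.45
tool_pos: [0.3882, -0.2792, 0.0427]
tcp_rot: [-2.879, 1.258, -0.001]
wrist_force: [0.1, -0.9, 0.1]
opening: 0.0447
```

>>> carry_out --targets '[0, 0, 0, 0, 0, 0, -0.4, 0, 0, 0, -0.6, 0, 0, 0, -0.6, 0, 0, 0, -0.4, 0]'

```text
time: 7.08
tool_pos: [0.3882, -0.2792, 0.063]
tcp_rot: [-2.879, 1.258, -0.0]
wrist_force: [-0.1, 0.1, -2.1]
opening: 0.0136
```

```bash
python3 - <<'E'
from plan import *
p=cam('wrist','w3');p=cam('scene','s3');s=read_state();Rm=R.from_rotvec(s['tcp_rot']).as_matrix();print(s['time'],s['tool_pos'],yaw_of(Rm),s['opening'],s['wrist_force'],s['ft_torque'])
i=cv2.imread('pics/s3.png')[255:365,280:400];cv2.imwrite('pics/c6.png',cv2.resize(i,None,fx=5,fy=5,interpolation=cv2.INTER_CUBIC)) 
E
```

```text
7.175 [ 0.38833263 -0.27925008  0.06294502] -47.19710126299462 0.014020806276305808 [ 0.25331823 -0.27271392 -1.54057537] [-0.0911172   0.20871488 -0.01185282]
```

View pics/w3.png

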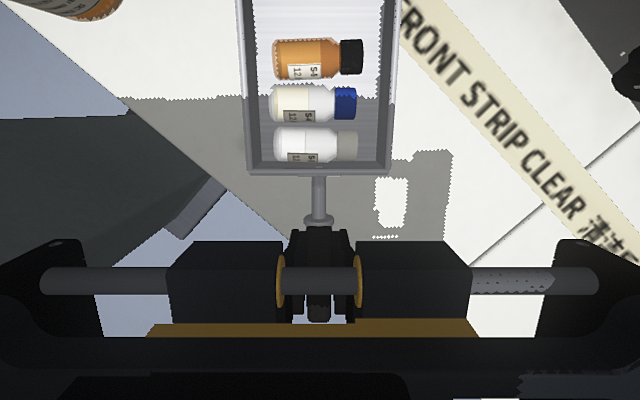

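View pics/c6.png

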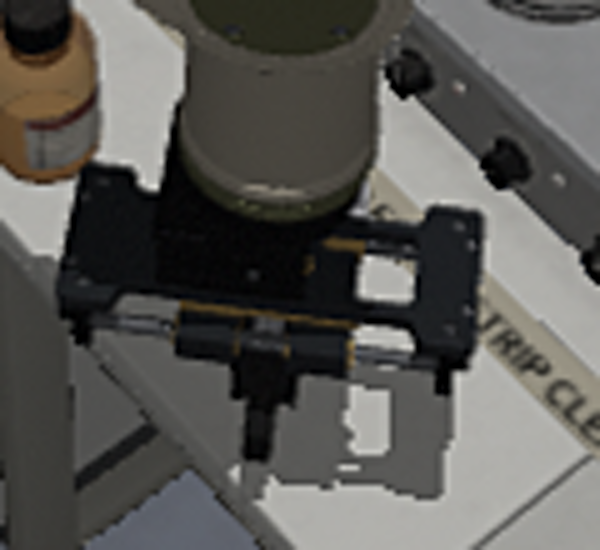

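```bash
python3 - <<'E'
from plan import *
for n in ('w2','w3'):
    i=cv2.imread('pics/%s.png'%n)[0:240,225:410];cv2.imwrite('pics/%sc.png'%n,cv2.resize(i,None,fx=2.5,fy=2.5,interpolation=cv2.INTER_CUBIC)) 
a=np.hstack([cv2.imread('pics/w2c.png')[:,:400],cv2.imread('pics/w3c.png')[:,:400]]);cv2.imwrite('pics/w23.png',a)
E
```

```text
(no output)
```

View pics/w23.png

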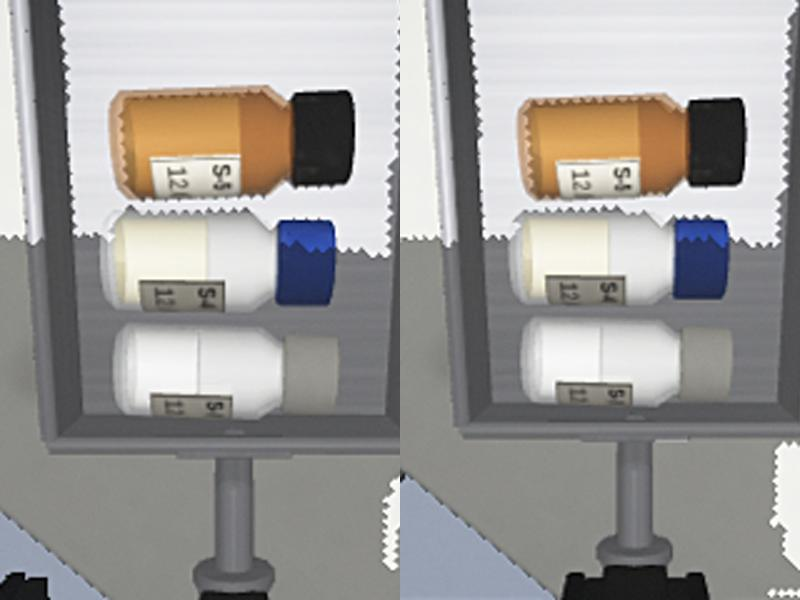

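```bash
cat > pitch.py <<'E'
from fit import *
def rel():
    p=cam('wrist');s=read_state();M=np.eye(4);M[:3,:3]=R.from_rotvec(s['tcp_rot']).as_matrix();M[:3,3]=s['tool_pos']
    q=dict(p);q['camera_from_world']=np.array(p['camera_from_world'])@M;return q
# scoop in TCP frame: scoop x -> tool? jaw yaw = scoop yaw-90: toolx=-scoop y; tooly: z down, y = z x x 
def pts(L,x0,z0,pitch,y0=0,yaw=0):
    # L local scoop; grip at (x0,y0,z0) local; pitch nose-down about y
    L=np.array(L)-[x0,y0,z0];v=R.from_euler('yz',[pitch,yaw]).apply(L)
    return np.c_[-v[:,1],v[:,0]*S,-v[:,2]]
S=1
E
python3 - <<'E'
import pitch
from pitch import *
q=rel()
T=q['camera_from_world'];print('cam in tcp',(-T[:3,:3].T@T[:3,3]).round(3))
# tool y in world at scoop yaw? z down: y = z×x ; x yaw -47 -> y = (-zhat)×x = yaw -137?  check sign:
s=read_state();Rm=R.from_rotvec(s['tcp_rot']).as_matrix();print(Rm.round(2))
pitch.S = 1 if Rm[:2,1]@[.739,.674]>0 else -1;print(pitch.S)
L=[(-.05,.039,.035),(-.05,-.039,.035)]
print(proj(q,pts(L,-.089,.04,0)),proj(q,pts(L,-.089,.04,.1)),proj(q,pts(L,-.089,.04,.2)))
for ob in ([(243,178),(398,180)],[(247.8,173.5),(389,174)]):
  for x0 in (-.089,-.092,-.086):
    f=lambda v:(proj(q,pts(L,x0,.04,v[0],v[1],v[2]))-ob).ravel()
    r=least_squares(f,[0,0,0]);print(x0,np.degrees(r.x[0]),r.x,r.fun)
E
```

```text
cam in tcp [ 0.001 -0.077 -0.143]
[[ 0.68 -0.73  0.  ]
 [-0.73 -0.68  0.  ]
 [ 0.   -0.   -1.  ]]
-1
[[239.85105334 186.63165292]
 [393.88571042 186.6874515 ]] [[241.81601016 186.08263139]
 [392.00876195 186.1371551 ]] [[243.69565724 186.29879654]
 [390.21277986 186.35194122]]
-0.089 3.5823181039583023 [ 0.06252325  0.00148817 -0.00920419] [ 1.63025451  7.54876314 -1.77017869  6.95711769]
-0.092 1.4222958751962864 [ 0.02482375  0.00135761 -0.01204571] [ 0.56900884  1.78263203 -0.61285942  1.64634757]
-0.086 4.773142060369593 [ 0.08330704  0.00163667 -0.0057075 ] [ 2.30441137 13.4300066  -2.46034976 12.31046406]
-0.089 10.322825352142877 [0.18016729 0.00078055 0.00030201] [-3.01593024 12.71944565  3.01518706 12.2297449 ]
-0.092 11.753274077253213 [ 0.20513333  0.00070717 -0.00147887] [-2.68720254  7.09088682  2.66411283  6.85651979]
-0.086 9.755919149938233 [0.17027291 0.00087499 0.00260837] [-2.99774956 18.49122002  3.07454732 17.67293031]
```

```bash
python3 - <<'E'
import pitch
from pitch import *
pitch.S=-1
q=rel()
L=[(-.05,.039,.035),(-.05,-.039,.035),(-.05,0,.035)]
# collar local pt unknown xc at z .053?: first solve from w2 with pitch 0, z0=.0415
ob2=np.array([(243,178),(398,180),(319,229.5)]);ob3=np.array([(247.8,173.5),(389,174),(318.3,220.5)])
def P(v,xc,zc):
    Lc=L[:2]+[(xc,0,zc)];return proj(q,pts(Lc,v[0],v[1],v[2],v[3],v[4]))
for zc in (.033,.045):
    f=lambda v:(P([v[0],v[4],0,v[1],v[2]],v[3],zc)-ob2).ravel()
    r=least_squares(f,[-.092,0,0,-.073,.0415]);print('w2',r.x.round(4),r.fun.round(2))
    xc=r.x[3];z2=r.x[4]
    f=lambda v:(P(v,xc,zc)-ob3).ravel()
    r=least_squares(f,[-.092,.0415,0.05,0,0]);print('w3',r.x.round(4),np.degrees(r.x[2]),r.fun.round(2))
E
```

```text
w2 [-0.093   0.0011 -0.0147 -0.0782  0.0402] [-0.22 -0.15 -0.22  0.14  0.47  0.01]
w3 [-0.0926  0.0551  0.0096  0.0006 -0.003 ] 0.5483800872799711 [ 0.01  0.01  0.01 -0.01 -0.02 -0.  ]
w2 [-0.093   0.001  -0.0149 -0.0732  0.0402] [-0.3  -0.17 -0.31  0.16  0.6   0.01]
w3 [-0.0914  0.0571 -0.0462  0.0006 -0.003 ] -2.649360102494593 [-0.15  0.26  0.18  0.25 -0.02 -0.5 ]
```

>>> carry_out --targets '[0, 0, 0.3, 0, 0, 0, 0.3, 0, 0, 0, 0.2, 0, 0, 0, 0, 0]'

```text
time: 7.78
tool_pos: [0.3879, -0.2792, 0.0543]
tcp_rot: [2.879, -1.258, -0.001]
wrist_force: [-0.3, 0.4, -1.2]
opening: 0.0137
```

>>> carry_out --targets '[0, 0, 0, 0, 0, 0, 0, 0, 0, 0, 0.5, 0, 0, 0, 0.5, 0, 0, 0, 0.5, 0]' --jaw -0.3

```text
time: 8.4
tool_pos: [0.388, -0.2792, 0.039]
tcp_rot: [-2.879, 1.258, 0.0]
wrist_force: [-0.0, 0.6, -0.8]
opening: 0.0303
```

```bash
python3 - <<'E'
from plan import *
p=cam('wrist','w4');s=read_state();Rm=R.from_rotvec(s['tcp_rot']).as_matrix();print(s['time'],s['tool_pos'],yaw_of(Rm),s['opening'],s['wrist_force'],s['ft_torque'])
E
```

```text
8.45 [ 0.38770558 -0.27897335  0.03853736] -47.20292834163265 0.03021684983627824 [-0.25524148  0.65594404 -1.09295308] [-0.05103517  0.16390908  0.0592871 ]
```

View pics/w4.png

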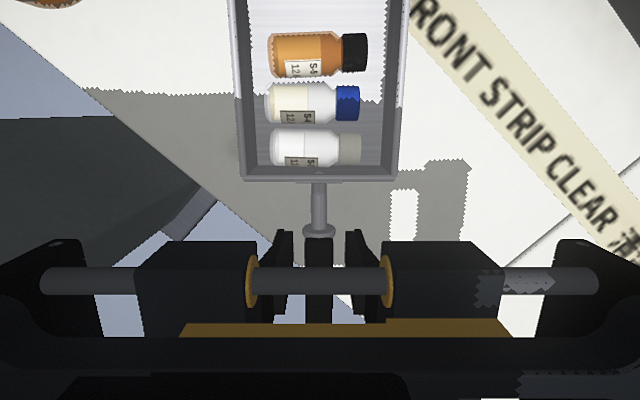

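>>> carry_out --targets '[0, 0, 0, 0, 0, 0, 0, 0, 0, 0, 0, 0, 0, 0, 0, 0, 0, 0, 0, 0]' --jaw -1

```text
time: 9.07
tool_pos: [0.3882, -0.2793, 0.0396]
tcp_rot: [-2.879, 1.258, -0.0]
wrist_force: [-0.7, -0.7, 1.3]
opening: 0.0138
```

>>> carry_out --targets '[0, 0, 0, 0, 0, 0, 0, 0, 0, 0, -0.3, 0, 0, 0, -0.5, 0, 0, 0, -0.7, 0]'

```text
time: 9.7
tool_pos: [0.3879, -0.2792, 0.0548]
tcp_rot: [2.879, -1.258, -0.001]
wrist_force: [0.3, -0.2, -1.4]
opening: 0.0139
```

```bash
python3 - <<'E'
from plan import *
p=cam('wrist','w5');s=read_state();Rm=R.from_rotvec(s['tcp_rot']).as_matrix();print(s['time'],s['tool_pos'],yaw_of(Rm),s['opening'],s['wrist_force'],s['ft_torque'])
E
```

```text
9.75 [ 0.38840184 -0.27950072  0.05567329] -47.224042489773225 0.014079109590851322 [-0.6544701  -0.89499138 -0.89005585] [-0.21665566  0.20741449  0.02661529]
```

View pics/w5.png

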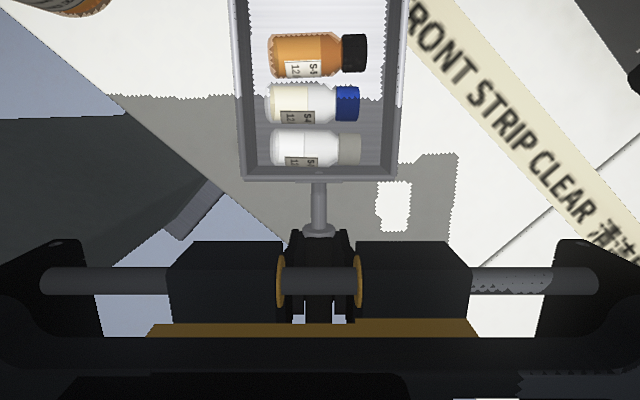

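```bash
python3 - <<'E'
from fit import *
from plan import plan
T=cam('top');S=cam('scene')
t=lambda x,y,ox,oy,k:(ox+x/k-.5,oy+y/k-.5)
b2=lambda x,y:t(x,y,170,140,8); b4=lambda x,y:t(x,y,215,105,6)
box_t=[((-.083,-.075,.201),b2(653,208)),((.08,.075,.201),b2(80,490)),((.08,-.075,.201),b2(205,85))]
box_s=[((.08,.075,.201),b4(60,85)),((-.08,.075,0),b4(180,548)),((-.08,-.075,0),b4(436,482)),((-.084,0,.1),b4(300,381)),((-.084,.052,.1),b4(198,402)),((-.084,-.052,.1),b4(398,356)),((-.084,.052,.178),b4(186,281)),((-.084,-.052,.178),b4(391,238))]
for obs in ([(T,box_t),(S,box_s)],[(S,box_s)]):
    q,r=fit(obs,[.6,.35,1.3]);print('box',q.round(4),np.degrees(q[2]).round(1));print(r.round(1).tolist())
B=(.600,.355,np.radians(73.2))
# TCP poses: scoop lip box-x = xl, y=0 ; TCP is .142 behind lip
for xl in (-.13,-.10,-.02,.0): print(xl,world(B,[(xl-.142,0,.15)]).round(4))
E
```

```text
box [0.598  0.3536 1.2829] 73.5
[[-0.4, -0.4], [-0.0, -0.4], [0.1, -1.0], [-0.6, 0.2], [-0.4, 0.4], [0.1, -0.2], [-0.2, -0.0], [1.0, 0.5], [-1.0, 0.2], [0.7, 1.1], [-1.0, 0.3]]
box [0.6    0.354  1.2689] 72.7
[[0.2, -0.4], [-0.4, -0.1], [0.3, -0.2], [-0.1, -0.3], [1.0, 0.1], [-0.9, 0.1], [0.7, 0.7], [-0.8, 0.2]]
-0.13 [[0.5214 0.0946 0.15  ]]
-0.1 [[0.5301 0.1233 0.15  ]]
-0.02 [[0.5532 0.1999 0.15  ]]
0.0 [[0.559  0.2191 0.15  ]]
```

```bash
python3 - <<'E'
from plan import *
s=read_state();print(s['time'],s['tool_pos'])
M=(R.from_euler('z',-47.2,degrees=True)*R.from_euler('x',180,degrees=True)).as_matrix()
a=np.array([.388,-.279,.055]);b=np.array([.5146,.0745,.20])
w=[(.388,-.279,z,-47.2,1) for z in (.058,.066,.080,.10,.125,.15,.172,.188,.197,.20)]
ws=np.array([.15,.4,.7]+[1]*14+[.7,.4,.15]);c=np.cumsum(ws)/ws.sum()
for f in c: w.append((a[0]+f*(b[0]-a[0]),a[1]+f*(b[1]-a[1]),.2,-47.2+f*30.4,1))
plan(w,start=(a,M),dec=1)
E
```

```text
9.85 [ 0.38844697 -0.27924015  0.05495743]
[0.0, 0.0, -0.3, np.float64(-0.0), 0.0, 0.0, -0.8, np.float64(-0.0), 0.0, 0.0, -1.4, np.float64(-0.0), 0.0, 0.0, -2.0, np.float64(-0.0), 0.0, 0.0, -2.5, np.float64(-0.0)]
[0.0, 0.0, -2.5, np.float64(-0.0), 0.0, 0.0, -2.2, np.float64(-0.0), 0.0, 0.0, -1.6, np.float64(-0.0), 0.0, 0.0, -0.9, np.float64(-0.0), 0.0, 0.0, -0.3, np.float64(-0.0)]
[-0.2, -0.3, -0.0, np.float64(-0.3), -0.4, -0.8, -0.0, np.float64(-0.7), -0.7, -1.4, -0.0, np.float64(-1.3), -1.0, -2.1, -0.0, np.float64(-1.8), -0.9, -2.1, -0.0, np.float64(-1.9)]
[-0.8, -2.1, -0.0, np.float64(-1.8), -0.8, -2.1, -0.0, np.float64(-1.9), -0.7, -2.2, -0.0, np.float64(-1.8), -0.6, -2.2, -0.0, np.float64(-1.9), -0.5, -2.2, -0.0, np.float64(-1.8)]
[-0.5, -2.2, -0.0, np.float64(-1.8), -0.4, -2.3, -0.0, np.float64(-1.9), -0.4, -2.2, -0.0, np.float64(-1.8), -0.2, -2.3, -0.0, np.float64(-1.9), -0.2, -2.2, -0.0, np.float64(-1.8)]
[-0.2, -2.3, -0.0, np.float64(-1.9), -0.0, -2.3, -0.0, np.float64(-1.8), 0.0, -1.6, -0.0, np.float64(-1.3), 0.0, -0.9, -0.0, np.float64(-0.7), 0.1, -0.3, -0.0, np.float64(-0.3)]
end [0.5149 0.0741 0.2   ] -16.8
```

>>> carry_out --targets '[0, 0, -0.3, 0, 0, 0, -0.8, 0, 0, 0, -1.4, 0, 0, 0, -2, 0, 0, 0, -2.5, 0]'

```text
time: 10.48
tool_pos: [0.3878, -0.2794, 0.1257]
tcp_rot: [2.878, -1.259, -0.0]
wrist_force: [1.4, -0.1, -1.1]
opening: 0.0136
```

>>> carry_out --targets '[0, 0, -2.5, 0, 0, 0, -2.2, 0, 0, 0, -1.6, 0, 0, 0, -0.9, 0, 0, 0, -0.3, 0]'

```text
time: 11.1
tool_pos: [0.3881, -0.2792, 0.1997]
tcp_rot: [-2.878, 1.258, -0.0]
wrist_force: [0.3, -1.5, -1.5]
opening: 0.0139
```

```bash
python3 - <<'E'
from plan import *
p=cam('wrist','w6');s=read_state();Rm=R.from_rotvec(s['tcp_rot']).as_matrix();print(s['time'],s['tool_pos'],yaw_of(Rm),s['opening'],s['wrist_force'],s['ft_torque'])
E
```

```text
11.15 [ 0.38806157 -0.27918539  0.19970241] -47.205226493334344 0.013825130363372538 [ 0.19582142 -0.29604636 -1.54423476] [-0.1608137   0.1686078   0.00398869]
```

View pics/w6.png

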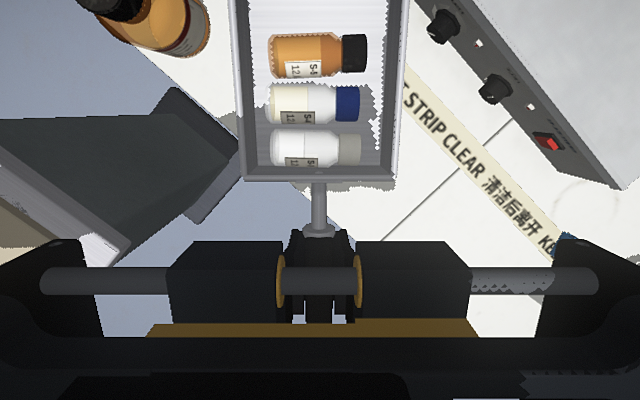

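Held rigidly, all three vials unchanged at rows 55/104/147. Swinging over to the box.

>>> carry_out --targets '[-0.2, -0.3, 0, -0.3, -0.4, -0.8, 0, -0.7, -0.7, -1.4, 0, -1.3, -1, -2.1, 0, -1.8, -0.9, -2.1, 0, -1.9]'

```text
time: 11.78
tool_pos: [0.4135, -0.207, 0.1995]
tcp_rot: [-2.942, 1.1, 0.0]
wrist_force: [0.2, -0.2, -1.1]
opening: 0.0138
```

>>> carry_out --targets '[-0.8, -2.1, 0, -1.8, -0.8, -2.1, 0, -1.9, -0.7, -2.2, 0, -1.8, -0.6, -2.2, 0, -1.9, -0.5, -2.2, 0, -1.8]'

```text
time: 12.4
tool_pos: [0.4522, -0.1012, 0.1995]
tcp_rot: [-3.021, 0.863, 0.0]
wrist_force: [0.4, 0.3, -1.6]
opening: 0.0134
```

>>> carry_out --targets '[-0.5, -2.2, 0, -1.8, -0.4, -2.3, 0, -1.9, -0.4, -2.2, 0, -1.8, -0.2, -2.3, 0, -1.9, -0.2, -2.2, 0, -1.8]'

```text
time: 13.02
tool_pos: [0.4905, 0.0056, 0.1995]
tcp_rot: [3.08, -0.618, 0.0]
wrist_force: [0.4, 0.1, -1.5]
opening: 0.0137
```

>>> carry_out --targets '[-0.2, -2.3, 0, -1.9, 0, -2.3, 0, -1.8, 0, -1.6, 0, -1.3, 0, -0.9, 0, -0.7, 0.1, -0.3, 0, -0.3]'

```text
time: 13.65
tool_pos: [0.5151, 0.074, 0.1995]
tcp_rot: [3.108, -0.459, -0.0]
wrist_force: [0.2, -0.9, -1.5]
opening: 0.014
```

```bash
python3 - <<'E'
from plan import *
p=cam('wrist','w7');p=cam('scene','s7');s=read_state();Rm=R.from_rotvec(s['tcp_rot']).as_matrix();print(s['time'],s['tool_pos'],yaw_of(Rm),s['opening'],s['wrist_force'],s['ft_torque'])
i=cv2.imread('pics/s7.png')[90:240,200:350];cv2.imwrite('pics/s7c.png',cv2.resize(i,None,fx=4,fy=4,interpolation=cv2.INTER_CUBIC)) 
E
```

```text
13.75 [0.5151457  0.07350638 0.19955215] -16.832323802978514 0.013774600955578734 [ 0.23912311 -0.33724379 -1.22074393] [-0.20074416  0.10583493  0.07851615]
```

View pics/w7.png

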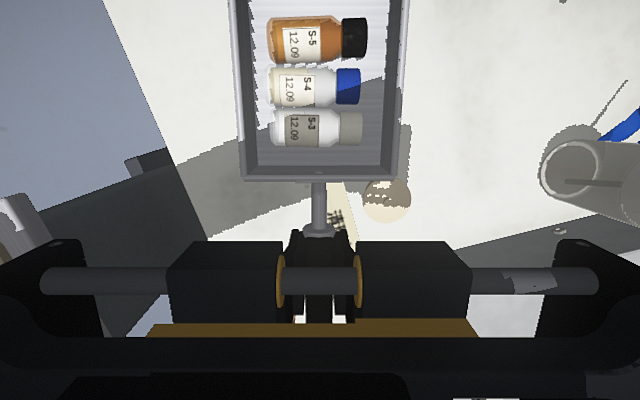

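View pics/s7c.png

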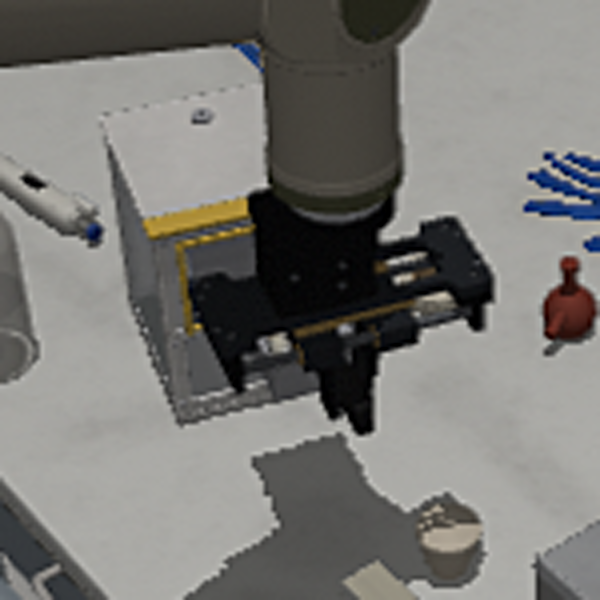

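```bash
python3 - <<'E'
from plan import *
p=cam('top','t7')
i=cv2.imread('pics/t7.png')[140:240,170:320];cv2.imwrite('pics/t7c.png',cv2.resize(i,None,fx=5,fy=5,interpolation=cv2.INTER_CUBIC)) 
E
```

```text
(no output)
```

View pics/t7c.png

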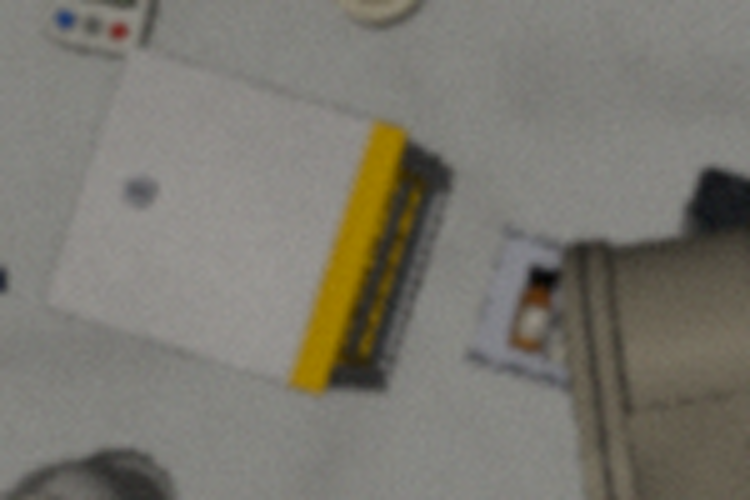

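```bash
python3 - <<'E'
from fit import *
T=cam('top');s=read_state()
b=lambda x,y:(170+x/5-.5,140+y/5-.5)
obs=[((.05,-.039,.195),b(508,228)),((.05,.039,.195),b(470,358))]
yaw=np.radians(73.2)
q=[s['tool_pos'][0]+.0925*np.cos(yaw),s['tool_pos'][1]+.0925*np.sin(yaw),yaw]
print(proj(T,world(q,[o[0] for o in obs])).round(1),[np.round(o[1],1) for o in obs])
bo=[((-.083,-.075,.201),b(408,130)),((.08,.075,.201),b(47,302)),((.08,-.075,.201),b(132,50)),((-.083,.075,.201),b(325,390))]
B,r=fit([(T,bo)],[.6,.354,1.28]);print(B,np.degrees(B[2]),r.round(1).tolist())
yl=[onz(T,*o[1],.195) for o in obs];print(yl)
n=(yl[0]+yl[1])/2; d=yl[1]-yl[0];print('nose mid',n,'heading',np.degrees(np.arctan2(d[1],d[0]))-90)
c,sn=np.cos(B[2]),np.sin(B[2]);v=n[:2]-B[:2];print('nose in box',c*v[0]+sn*v[1],-sn*v[0]+c*v[1])
E
```

```text
[[270.4 184. ]
 [262.3 210.6]] [array([271.1, 185.1]), array([263.5, 211.1])]
[0.59713707 0.35372194 1.26604478] 72.53902265736866 [[-0.2, 0.5], [0.2, 0.1], [-0.1, -0.4], [0.1, -0.2]]
[array([0.59028491, 0.19617667, 0.195     ]), array([0.51745525, 0.21737272, 0.195     ])]
nose mid [0.55387008 0.20677469 0.195     ] heading 73.77310749090643
nose in box -0.1531586685425676 -0.0028191079152776882
```

>>> carry_out --targets '[-0.1, 0, 0.5, 0, -0.1, 0, 1.2, 0, 0, 0, 1.5, 0, 0, 0, 1.2, 0, 0, 0, 0.5, 0]'

```text
time: 14.48
tool_pos: [0.5127, 0.0742, 0.1493]
tcp_rot: [3.107, -0.459, -0.002]
wrist_force: [0.5, -0.6, -1.4]
opening: 0.0137
```

>>> carry_out --targets '[0, -0.3, 0, 0, 0, -0.8, 0, 0, 0, -1.1, 0, 0, 0, -1.3, 0, 0, 0, -1.2, 0, 0]'

```text
time: 15.1
tool_pos: [0.527, 0.1208, 0.1506]
tcp_rot: [-3.108, 0.458, -0.0]
wrist_force: [-0.1, -0.3, -1.3]
opening: 0.0138
```

>>> carry_out --targets '[0, -1, 0, 0, 0, -0.7, 0, 0, 0, -0.5, 0, 0, 0, -0.4, 0, 0, 0, -0.2, 0, 0]'

```text
time: 15.72
tool_pos: [0.5349, 0.1463, 0.1506]
tcp_rot: [-3.108, 0.459, 0.0]
wrist_force: [0.1, 0.3, -1.1]
opening: 0.0137
```

```bash
cat > look.py <<'E'
from plan import *
import sys
n=sys.argv[1]
p=cam('wrist','w'+n);T=cam('top','t'+n);p=cam('scene','s'+n);s=read_state();Rm=R.from_rotvec(s['tcp_rot']).as_matrix();print(s['time'],s['tool_pos'],yaw_of(Rm),s['opening'],s['wrist_force'],s['ft_torque'])
w=cv2.imread('pics/w%s.png'%n)[0:250,160:480]
i=cv2.resize(cv2.imread('pics/s%s.png'%n)[100:220,210:310],None,fx=3,fy=3,interpolation=cv2.INTER_CUBIC)
t=cv2.resize(cv2.imread('pics/t%s.png'%n)[140:240,170:320],None,fx=2.6,fy=2.6,interpolation=cv2.INTER_CUBIC)
c=np.zeros((600,800,3),np.uint8);c[:250,:320]=w;c[:360,400:700]=i;c[300:560,:390]=t;cv2.imwrite('pics/m%s.png'%n,c)
E
python3 look.py 8
```

```text
15.875 [0.53482597 0.14608759 0.15054533] -16.814626053162375 0.013581796541441014 [ 0.26387787  0.61874128 -1.37175457] [-0.20681772  0.0947122   0.04924374]
```

View pics/m8.png

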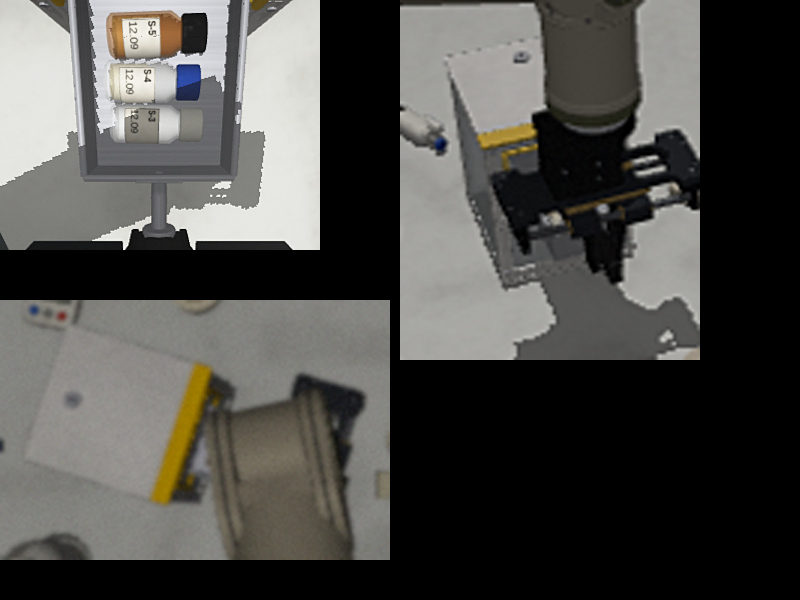

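View pics/w8.png

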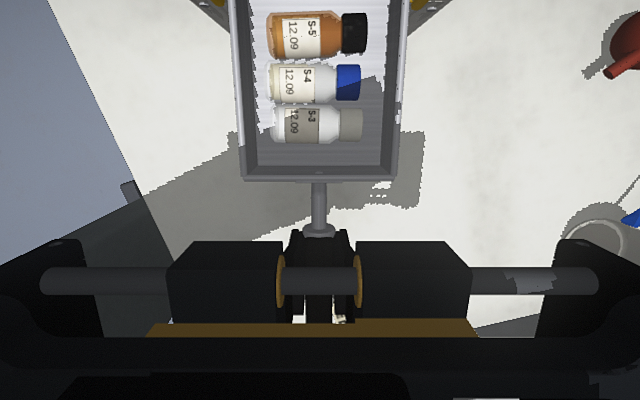

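>>> carry_out --targets '[0, -0.2, 0, 0, 0, -0.4, 0, 0, 0, -0.5, 0, 0, 0, -0.5, 0, 0, 0, -0.5, 0, 0]'

```text
time: 16.5
tool_pos: [0.5409, 0.1666, 0.1505]
tcp_rot: [3.108, -0.459, -0.0]
wrist_force: [-0.7, -1.3, -1.4]
opening: 0.0139
```

>>> carry_out --targets '[0, -0.5, 0, 0, 0, -0.5, 0, 0, 0, -0.5, 0, 0, 0, -0.4, 0, 0, 0, -0.2, 0, 0]'

```text
time: 17.12
tool_pos: [0.547, 0.1867, 0.1505]
tcp_rot: [-3.108, 0.459, 0.0]
wrist_force: [-0.6, -1.4, -2.6]
opening: 0.0137
```

```bash
python3 look.py 9
```

```text
17.275 [0.54692053 0.18653027 0.15047516] -16.79657337155917 0.014014608455560856 [ 0.3838791  -0.89040543 -2.77608907] [-0.48555319  0.24821934 -0.04213687]
```

View pics/w9.png

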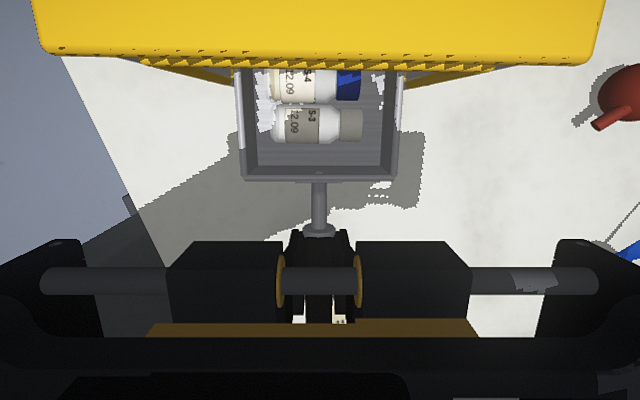

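View pics/m9.png

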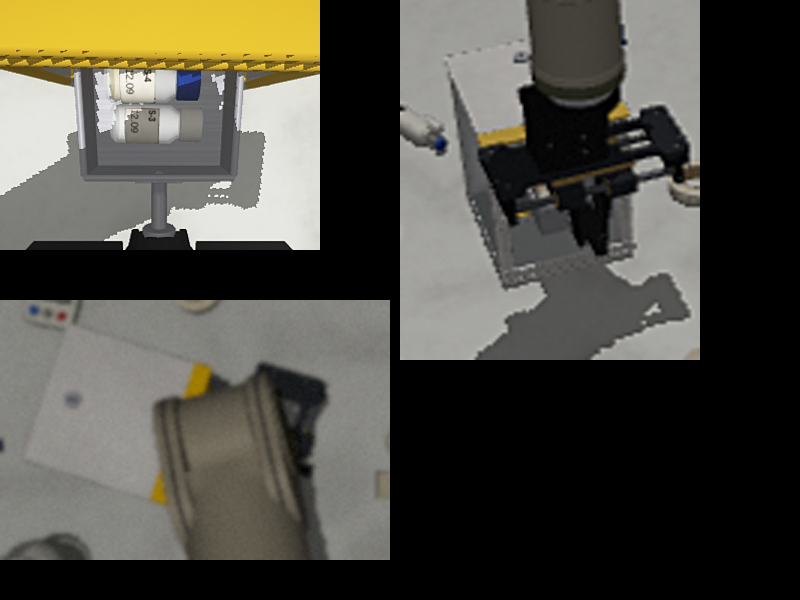

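```bash
python3 - <<'E'
from plan import *
W=cam('wrist');s=read_state()
for uv in ((320,58),(40,50),(590,64)): print(onz(W,*uv,.195).round(4))
B=np.array([.599,.354]);d=np.array([np.cos(np.radians(73.2)),np.sin(np.radians(73.2))])
tcp=np.array(s['tool_pos'][:2]);print('tcp box x',(tcp-B)@d, 'lip',(tcp-B)@d+.142, 'lid edge est',[(onz(W,*uv,.195)[:2]-B)@d for uv in ((320,58),(40,50),(590,64))])
E
```

```text
[0.5739 0.2735 0.195 ]
[0.4949 0.2996 0.195 ]
[0.6512 0.2485 0.195 ]
tcp box x -0.17548958021687158 lip -0.033489580216871595 lid edge est [np.float64(-0.08427787552277921), np.float64(-0.0821490543450542), np.float64(-0.08588444468325522)]
```

>>> carry_out --targets '[0, -0.3, 0, 0, 0, -0.5, 0, 0, 0, -0.6, 0, 0, 0, -0.5, 0, 0, 0, -0.4, 0, 0]'

```text
time: 17.95
tool_pos: [0.5537, 0.2088, 0.1505]
tcp_rot: [3.108, -0.459, 0.0]
wrist_force: [0.1, -0.6, -2.3]
opening: 0.0137
```

>>> carry_out --targets '[0, 0, -0.3, 0, 0, 0, -0.4, 0, 0, 0, -0.4, 0, 0, 0, -0.4, 0, 0, 0, -0.3, 0]'

```text
time: 18.58
tool_pos: [0.5537, 0.2084, 0.1689]
tcp_rot: [-3.108, 0.459, -0.0]
wrist_force: [0.5, 0.1, -3.6]
opening: 0.0139
```

>>> carry_out --targets '[0, 0, -0.2, 0, 0, 0, -0.2, 0, 0, 0, -0.2, 0, 0, 0, -0.2, 0, 0, 0, -0.2, 0]'

```text
time: 19.2
tool_pos: [0.5536, 0.2084, 0.1787]
tcp_rot: [-3.108, 0.459, 0.0]
wrist_force: [0.2, 0.2, -3.1]
opening: 0.0137
```

```bash
python3 look.py 10
```

```text
19.35 [0.55359368 0.20841199 0.17859598] -16.80653728483874 0.0137932604367635 [-0.20677101 -0.2706278  -2.80058606] [-0.42726571  0.20414658 -0.00043744]
```

View pics/w10.png

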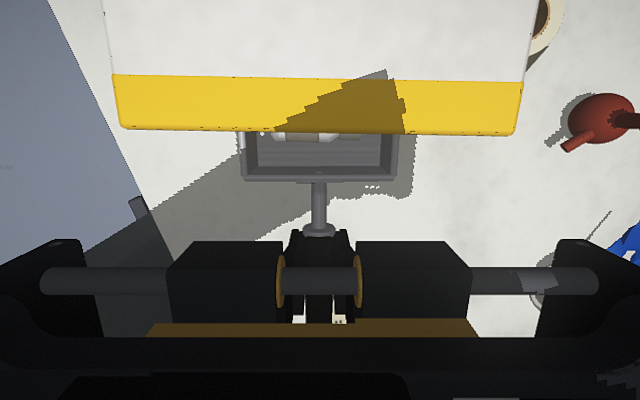

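>>> carry_out --targets '[0, 0, -0.2, 0, 0, 0, -0.2, 0, 0, 0, -0.2, 0]'

```text
time: 19.73
tool_pos: [0.5536, 0.2084, 0.1847]
tcp_rot: [-3.108, 0.459, -0.0]
wrist_force: [0.6, 0.1, -2.5]
opening: 0.0138
```

>>> carry_out --targets '[0, 0, -0.2, 0, 0, 0, -0.2, 0, 0, 0, -0.2, 0]'

```text
time: 20.1
tool_pos: [0.5536, 0.2084, 0.1907]
tcp_rot: [-3.108, 0.459, -0.0]
wrist_force: [0.4, 0.9, -3.0]
opening: 0.0133
```

```bash
python3 look.py 11
```

```text
20.25 [0.55366127 0.20835441 0.19063412] -16.810620413718937 0.013714977685050849 [-0.22221034 -0.72494282 -3.55086519] [-0.39331238  0.2444841   0.0201631 ]
```

View pics/w11.png

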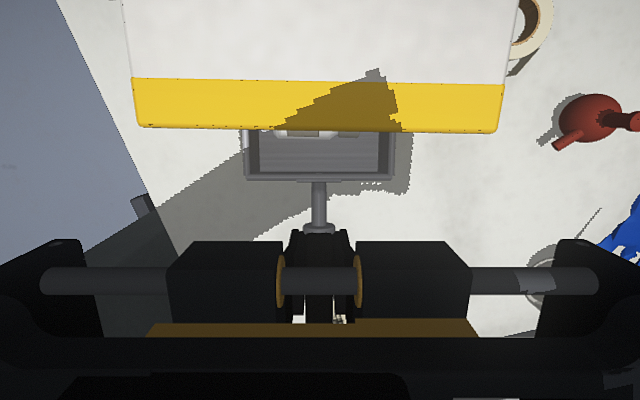

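>>> carry_out --targets '[0, -0.1, -0.3, 0, 0, -0.1, -0.3, 0, 0, -0.1, -0.3, 0, 0, -0.1, -0.3, 0]'

```text
time: 20.75
tool_pos: [0.5548, 0.2122, 0.2028]
tcp_rot: [3.108, -0.459, 0.0]
wrist_force: [-0.2, -0.9, -3.2]
opening: 0.014
```

>>> carry_out --targets '[0, -0.1, -0.3, 0, 0, -0.1, -0.3, 0, 0, -0.1, -0.3, 0, 0, -0.1, -0.3, 0]'

```text
time: 21.25
tool_pos: [0.5559, 0.2163, 0.2147]
tcp_rot: [-3.108, 0.459, 0.0]
wrist_force: [0.5, -0.3, -4.3]
opening: 0.0137
```

```bash
python3 look.py 12
```

```text
21.4 [0.55597237 0.21630197 0.21473255] -16.795599591111745 0.01413723994246061 [ 0.71916541 -0.38044601 -2.61001409] [-0.4521923   0.22797507 -0.04385279]
```

View pics/w12.png

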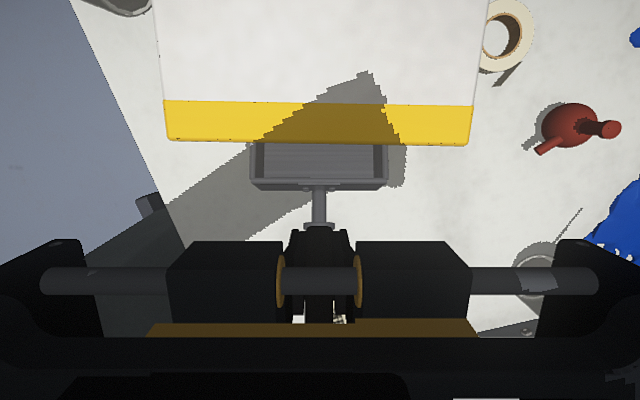

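View pics/m12.png

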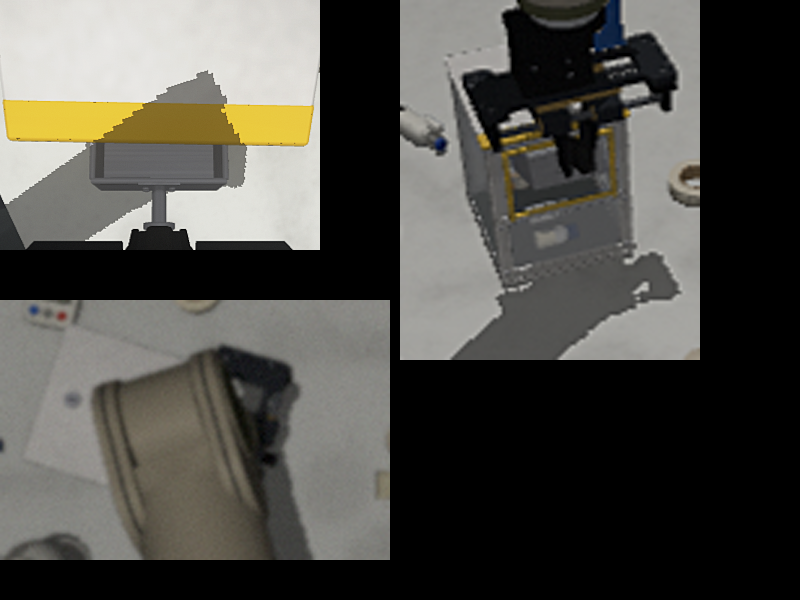

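>>> carry_out --targets '[0, -0.1, -0.3, 0, 0, -0.1, -0.3, 0, 0, -0.1, -0.3, 0, 0, 0, 0, 0, 0, 0, 0, 0]'

```text
time: 22.02
tool_pos: [0.5568, 0.2189, 0.2236]
tcp_rot: [-3.108, 0.459, -0.0]
wrist_force: [-0.4, -1.4, -2.5]
opening: 0.0135
```

```bash
python3 look.py 13; python3 - <<'E'
import cv2
i=cv2.imread('pics/s13.png')[110:205,215:305];cv2.imwrite('pics/s13c.png',cv2.resize(i,None,fx=6,fy=6,interpolation=cv2.INTER_CUBIC))
E
```

```text
22.175 [0.556833   0.21887576 0.22360265] -16.81655804798534 0.013814518820919915 [-1.30304721 -1.32585717 -2.84807395] [-0.60655666  0.46125437  0.01625935]
```

View pics/s13c.png

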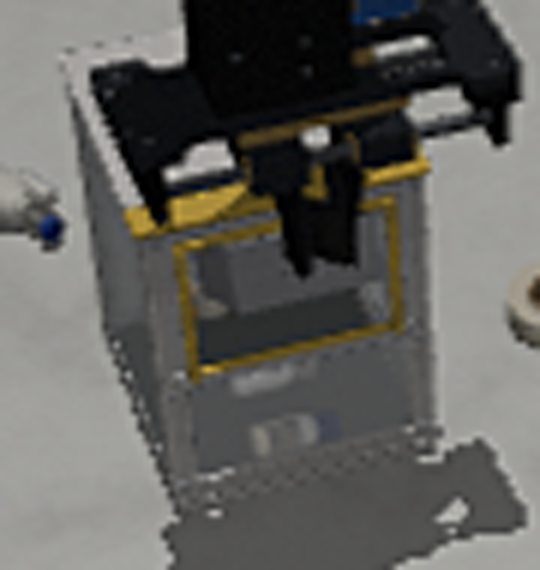

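View pics/w13.png

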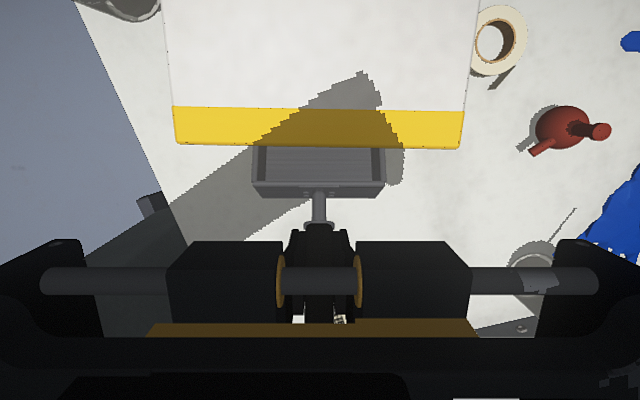

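```bash
python3 - <<'E'
from plan import *
im=np.mean([cam('scene')['img'].astype(float) for _ in range(4)],0)[:,:,::-1]
i=im[140:195,230:300]
i=np.clip((i-20)*2.2,0,255).astype(np.uint8)
cv2.imwrite('pics/s13d.png',cv2.resize(i,None,fx=10,fy=10,interpolation=cv2.INTER_CUBIC))
E
```

```text
(no output)
```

View pics/s13d.png

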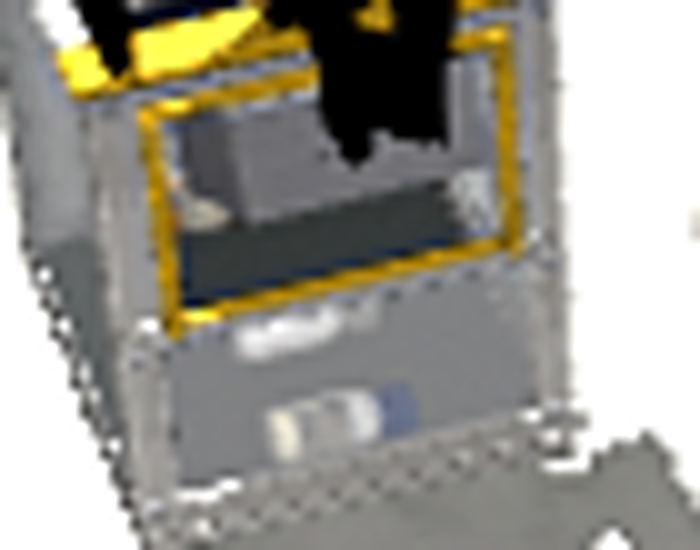

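>>> carry_out --targets '[0, -0.1, -0.3, 0, 0, -0.1, -0.3, 0, 0, -0.1, -0.3, 0, 0, -0.1, -0.3, 0, 0, 0, 0, 0]'

```text
time: 23.0
tool_pos: [0.558, 0.2226, 0.2358]
tcp_rot: [3.108, -0.459, -0.0]
wrist_force: [-1.9, -2.6, -3.9]
opening: 0.0137
```

```bash
python3 - <<'E'
from plan import *
P=cam('scene')
for n in ('vial_3_mid','vial_1_mid'): print([(np.round(b['bbox']).tolist(),round(b['conf'],2)) for b in finder.boxes_of(P,n)])
im=np.mean([cam('scene')['img'].astype(float) for _ in range(4)],0)[:,:,::-1]
i=im[140:195,230:300]
i=np.clip((i-20)*2.2,0,255).astype(np.uint8)
cv2.imwrite('pics/s14d.png',cv2.resize(i,None,fx=10,fy=10,interpolation=cv2.INTER_CUBIC))
s=read_state();print(s['time'],s['tool_pos'],s['wrist_force'])
E
```

```text
[([225.0, 116.0, 65.0, 79.0], 0.72)]
[]
23.35 [0.55798566 0.22261413 0.23563735] [-2.48991668 -3.02307629 -2.90687823]
```

View pics/s14d.png

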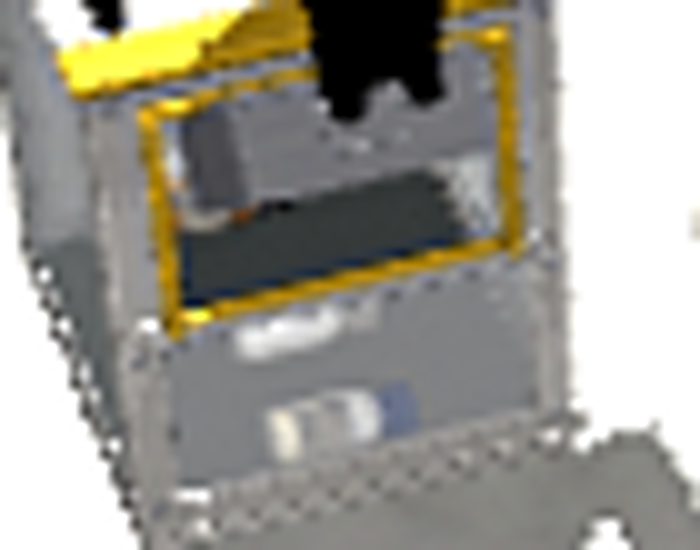

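```bash
python3 - <<'E'
from plan import *
P=cam('scene')
B=np.array([.599,.354]);c,s=np.cos(np.radians(72.8)),np.sin(np.radians(72.8))
for n,u,v in (('brown',245,212),('cap',275,206),('white',300,330),('blue',340,420)):
    X=onz(P,230+u/10,140+v/10,.027);d=X[:2]-B;print(n,X.round(3),(c*d[0]+s*d[1]).round(3),(-s*d[0]+c*d[1]).round(3))
E
```

```text
brown [0.614 0.398 0.027] 0.047 -0.001
cap [0.624 0.394 0.027] 0.046 -0.011
white [0.593 0.335 0.027] -0.02 -0.0
blue [0.578 0.289 0.027] -0.068 0.001
```

>>> carry_out --targets '[0, 0.3, 0, 0, 0, 0.5, 0, 0, 0, 0.7, 0, 0, 0, 0.8, 0, 0, 0, 0.8, 0, 0]'

```text
time: 24.02
tool_pos: [0.5489, 0.1924, 0.2357]
tcp_rot: [-3.107, 0.46, -0.0]
wrist_force: [-0.2, -1.6, -1.2]
opening: 0.0136
```

>>> carry_out --targets '[0, 0.8, 0, 0, 0, 1, 0, 0, 0, 1.2, 0, 0, 0, 1.2, 0, 0, 0, 1.2, 0, 0]'

```text
time: 24.65
tool_pos: [0.5332, 0.1405, 0.2356]
tcp_rot: [-3.108, 0.459, -0.0]
wrist_force: [0.3, 0.8, -0.7]
opening: 0.014
```

>>> carry_out --targets '[0, 1.2, 0, 0, 0, 0.8, -0.5, 0, 0, 0.4, -1, 0, 0, 0, -1.2, 0, 0, 0, -0.8, 0]'

```text
time: 25.28
tool_pos: [0.5268, 0.119, 0.2718]
tcp_rot: [-3.107, 0.458, -0.002]
wrist_force: [0.5, -0.0, -1.2]
opening: 0.0136
```

```bash
python3 look.py 15; python3 - <<'E'
import cv2,numpy as np
i=cv2.imread('pics/s15.png')[110:240,200:330].astype(float);cv2.imwrite('pics/s15c.png',cv2.resize(np.clip(i*1.5,0,255).astype(np.uint8),None,fx=4.5,fy=4.5,interpolation=cv2.INTER_CUBIC))
E
```

```text
25.425 [0.52667443 0.11884138 0.27097629] -16.777727655691372 0.013560637734466238 [-0.36810156 -0.60464797 -1.09660038] [-0.1083127   0.10285764  0.02056725]
```

View pics/s15c.png

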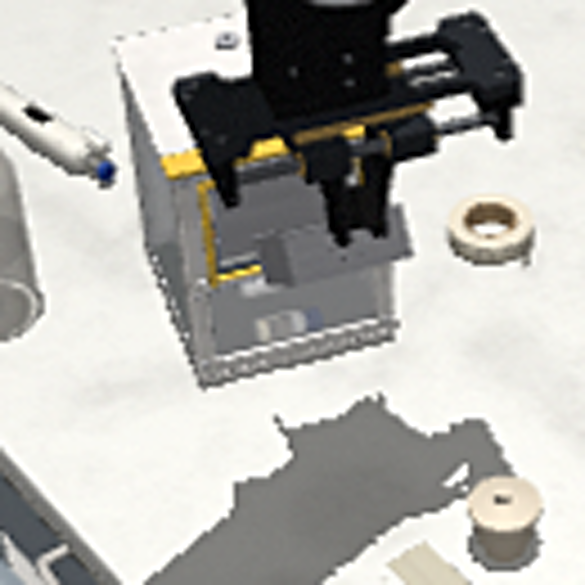

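View pics/w15.png

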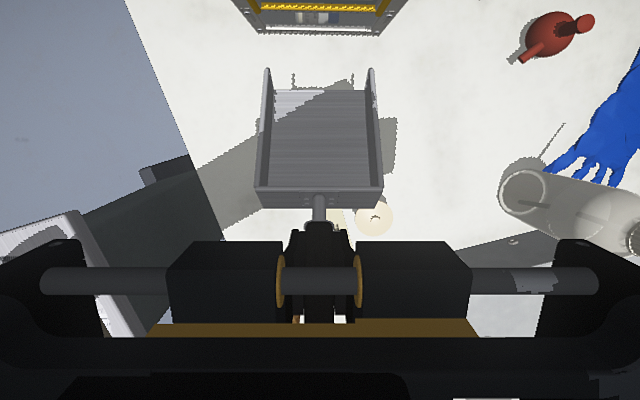

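```bash
python3 - <<'E'
import pitch
from pitch import *
from plan import plan
pitch.S=-1
q=rel()
L=[(.05,.039,.034),(.05,-.039,.034),(-.05,-.039,.034),(-.05,.039,.034)]
ob=np.array([(267,67),(373,67),(383,188),(256,189)])
for z0 in (.040,None):
    f=lambda v:(proj(q,pts(L,v[0],z0 or v[4],v[1],v[2],v[3]))-ob).ravel()
    r=least_squares(f,[-.092,.6,0,0,.04]);print(r.x.round(4),np.degrees(r.x[1]),r.fun.round(1))
a=r.x[1];print('lip rel tcp',142*np.cos(a)-34*np.sin(a),-(142*np.sin(a)+34*np.cos(a)))
E
```

```text
[-9.500e-02  7.056e-01  1.200e-03 -7.000e-04  4.000e-02] 40.42731008744152 [ 0.1 -0.1 -0.8  0.1  1.1  0.5 -0.5 -0.6]
[-0.0956  0.6948  0.0012 -0.0007  0.0421] 39.80741617892368 [ 0.2 -0.2 -1.  -0.   0.5  0.7  0.1 -0.5]
lip rel tcp 87.31738350913034 -117.02852018683075
```

```bash
python3 - <<'E'
from plan import *
M=lambda y:(R.from_euler('z',y,degrees=True)*R.from_euler('x',180,degrees=True)).as_matrix()
s=read_state();a=np.array([.5267,.1188,.272]);y0=-16.8
h=np.array([np.cos(np.radians(42.4)),np.sin(np.radians(42.4))]);F=np.array([.3848,-.2841]);lip=F+h*.145
b=lip-h*.0886
w=[]
ws=np.array([.4,.8]+[1]*9+[.8,.5,.25,.1]);c=np.cumsum(ws)/ws.sum()
for f in c: w.append((a[0]+f*(b[0]-a[0]),a[1]+f*(b[1]-a[1]),.272,y0+f*(-47.6-y0),1))
for z in (.262,.235,.20,.168,.148): w.append((*b,z,-47.6,1))
plan(w,start=(a,M(y0)),dec=1)
E
```

```text
[0.0, 1.3, 0.0, np.float64(1.0), 0.1, 2.5, 0.0, np.float64(2.1), 0.3, 3.2, 0.0, np.float64(2.6), 0.4, 3.2, 0.0, np.float64(2.6), 0.5, 3.1, 0.0, np.float64(2.6)]
[0.7, 3.1, 0.0, np.float64(2.6), 0.8, 3.1, 0.0, np.float64(2.6), 1.0, 3.1, 0.0, np.float64(2.6), 1.1, 3.0, 0.0, np.float64(2.6), 1.2, 2.9, 0.0, np.float64(2.6)]
[1.4, 2.9, 0.0, np.float64(2.6), 1.2, 2.3, 0.0, np.float64(2.1), 0.8, 1.3, 0.0, np.float64(1.3), 0.4, 0.7, 0.0, np.float64(0.6), 0.2, 0.3, 0.0, np.float64(0.3)]
[-0.0, -0.0, 1.0, np.float64(-0.0), -0.0, -0.0, 2.7, np.float64(-0.0), -0.0, -0.0, 3.5, np.float64(-0.0), -0.0, -0.0, 3.2, np.float64(-0.0), -0.0, -0.0, 2.0, np.float64(-0.0)]
end [ 0.4265 -0.2463  0.148 ] -47.6
```

>>> carry_out --targets '[0, 1.3, 0, 1, 0.1, 2.5, 0, 2.1, 0.3, 3.2, 0, 2.6, 0.4, 3.2, 0, 2.6, 0.5, 3.1, 0, 2.6]'

```text
time: 26.1
tool_pos: [0.4899, -0.0134, 0.2706]
tcp_rot: [-3.048, 0.759, -0.0]
wrist_force: [-0.5, -0.7, 0.0]
opening: 0.0138
```

>>> carry_out --targets '[0.7, 3.1, 0, 2.6, 0.8, 3.1, 0, 2.6, 1, 3.1, 0, 2.6, 1.1, 3, 0, 2.6, 1.2, 2.9, 0, 2.6]'

```text
time: 26.72
tool_pos: [0.4478, -0.1666, 0.2706]
tcp_rot: [-2.944, 1.097, -0.0]
wrist_force: [-0.2, -0.6, -1.7]
opening: 0.014
```

>>> carry_out --targets '[1.4, 2.9, 0, 2.6, 1.2, 2.3, 0, 2.1, 0.8, 1.3, 0, 1.3, 0.4, 0.7, 0, 0.6, 0.2, 0.3, 0, 0.3]'

```text
time: 27.35
tool_pos: [0.4264, -0.2465, 0.2704]
tcp_rot: [2.875, -1.267, -0.0]
wrist_force: [0.1, -0.6, -0.5]
opening: 0.014
```

>>> carry_out --targets '[0, 0, 1, 0, 0, 0, 2.7, 0, 0, 0, 3.5, 0, 0, 0, 3.2, 0, 0, 0, 2, 0]'

```text
time: 27.98
tool_pos: [0.4256, -0.2455, 0.1443]
tcp_rot: [2.875, -1.266, -0.003]
wrist_force: [0.3, 0.0, -0.5]
opening: 0.0139
```

```bash
python3 look.py 16; python3 - <<'E'
import cv2,numpy as np
a=cv2.imread('pics/s16.png');i=a[110:210,205:305].astype(float);b=cv2.resize(np.clip(i*1.5,0,255).astype(np.uint8),(400,400),interpolation=cv2.INTER_CUBIC)
c=cv2.resize(a[240:370,270:400],(400,400),interpolation=cv2.INTER_CUBIC);cv2.imwrite('pics/s16c.png',np.hstack([b,c]))
E
```

```text
28.125 [ 0.42562816 -0.24594653  0.14557812] -47.56782926376484 0.013689445322142326 [ 0.17771265  0.14412933 -0.48689726] [-0.17297018  0.13062039 -0.01790212]
```

View pics/s16c.png

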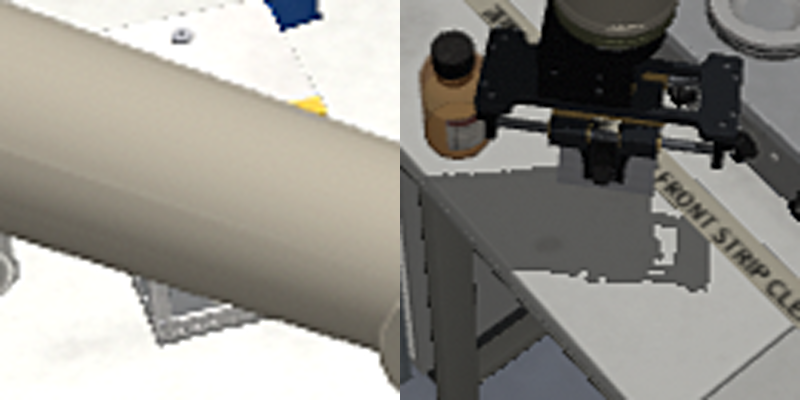

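View pics/w16.png

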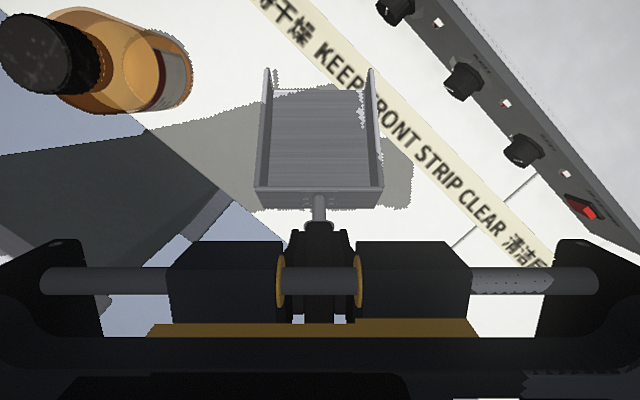

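>>> carry_out --targets '[0, 0, 0.8, 0, 0, 0, 0.8, 0, 0, 0, 0.5, 0, 0, 0.6, 0.6, 0, 0, 0.8, 0.7, 0]'

```text
time: 28.75
tool_pos: [0.416, -0.2563, 0.1125]
tcp_rot: [-2.874, 1.268, -0.002]
wrist_force: [0.3, 1.0, 2.7]
opening: 0.0138
```

>>> carry_out --targets '[0, 0.8, 0.7, 0, 0, 0.7, 0.7, 0, 0, 0.7, 0.8, 0, 0, 0.6, 0.8, 0]'

```text
time: 29.25
tool_pos: [0.3948, -0.2753, 0.082]
tcp_rot: [-2.874, 1.268, -0.0]
wrist_force: [1.1, 1.1, 1.9]
opening: 0.0137
```

```bash
python3 look.py 17
```

```text
29.4 [ 0.39449204 -0.27537274  0.08208652] -47.66591961322292 0.01361176115372322 [-1.6767404  -0.28361887  0.69200554] [-0.03707843  0.08235724 -0.07999758]
```

View pics/w17.png

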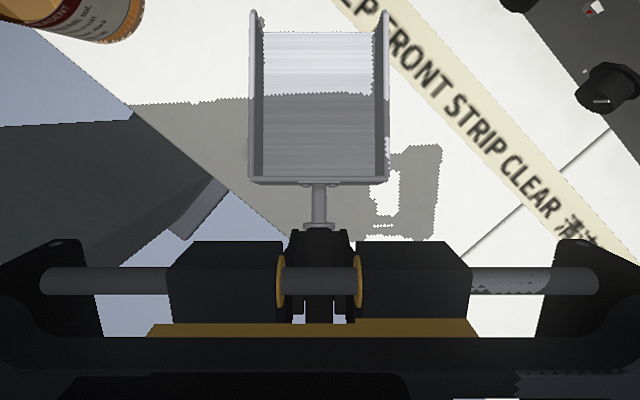

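>>> carry_out --targets '[0, 0.5, 0.8, 0, 0, 0.4, 0.8, 0, 0, 0.3, 0.8, 0, 0, 0.3, 0.8, 0, 0, 0.2, 0.6, 0]'

```text
time: 30.02
tool_pos: [0.3823, -0.2866, 0.0439]
tcp_rot: [2.874, -1.268, -0.0]
wrist_force: [-1.4, -2.1, 2.8]
opening: 0.0137
```

```bash
python3 look.py 18
```

```text
30.175 [ 0.38241846 -0.28634516  0.04419844] -47.61899148157019 0.013476694739876735 [-0.38219937 -0.62462708  1.20040351] [-0.16313646  0.13763532 -0.06387364]
```

View pics/w18.png

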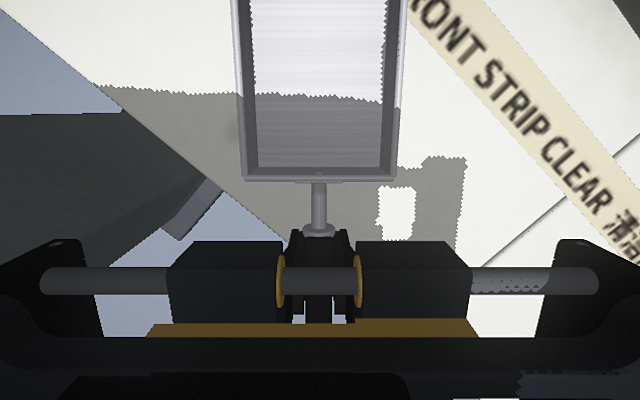

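>>> carry_out --targets '[0, 0, 0.2, 0, 0, 0, 0.2, 0, 0, 0, 0, 0]'

```text
time: 30.55
tool_pos: [0.3828, -0.2863, 0.0405]
tcp_rot: [-2.874, 1.268, -0.0]
wrist_force: [-0.4, -0.0, 1.0]
opening: 0.0136
```

>>> carry_out --targets '[0, 0, 0, 0, 0, 0, 0, 0, 0, 0, 0, 0, 0, 0, 0, 0]' --jaw 0.2

```text
time: 31.05
tool_pos: [0.3826, -0.2863, 0.0405]
tcp_rot: [-2.874, 1.268, 0.0]
wrist_force: [-0.1, 0.5, -0.2]
opening: 0.0458
```

```bash
python3 look.py 19
```

```text
31.2 [ 0.38261108 -0.28635681  0.04047103] -47.611100932324064 0.050665126670312186 [ 0.94706049 -0.47539142 -0.09777964] [-0.07141746  0.1261309   0.02035838]
```

View pics/w19.png

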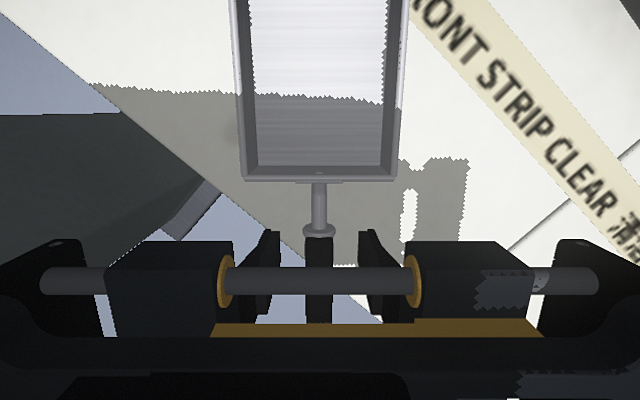

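Scoop stands on its own, empty and level (rear rim at row 178, as originally). Retreat upward and back toward the base side to uncover the view.

>>> carry_out --targets '[0, 0, -0.5, 0, 0, 0, -1.5, 0, 0, 0, -2.5, 0, 0, 0, -3, 0, 0, 0, -3, 0]' --jaw 0.5

```text
time: 31.82
tool_pos: [0.3825, -0.2867, 0.1472]
tcp_rot: [-2.874, 1.269, -0.001]
wrist_force: [0.5, 0.6, -0.3]
opening: 0.0653
```

>>> carry_out --targets '[0, 0, -3, 0, 0, 0, -3, 0, 0, 0, -3, 0, 0, 0, -2, 0, 0, 0, -1, 0]'

```text
time: 32.45
tool_pos: [0.3826, -0.2869, 0.2669]
tcp_rot: [-2.873, 1.269, -0.003]
wrist_force: [-0.0, -0.5, 0.1]
opening: 0.0653
```

```bash
python3 look.py 20; python3 - <<'E'
import cv2,numpy as np
a=cv2.imread('pics/s20.png');i=a[110:210,205:305].astype(float);b=cv2.resize(np.clip(i*1.8,0,255).astype(np.uint8),(400,400),interpolation=cv2.INTER_CUBIC)
c=cv2.resize(a[240:370,270:400],(400,400),interpolation=cv2.INTER_CUBIC);cv2.imwrite('pics/s20c.png',np.hstack([b,c]))
E
```

```text
32.6 [ 0.38255371 -0.28651463  0.26551835] -47.61942575607869 0.06548623190497103 [0.07761236 0.40464346 0.12345545] [-0.05950184  0.07946948  0.03657807]
```

View pics/s20.png

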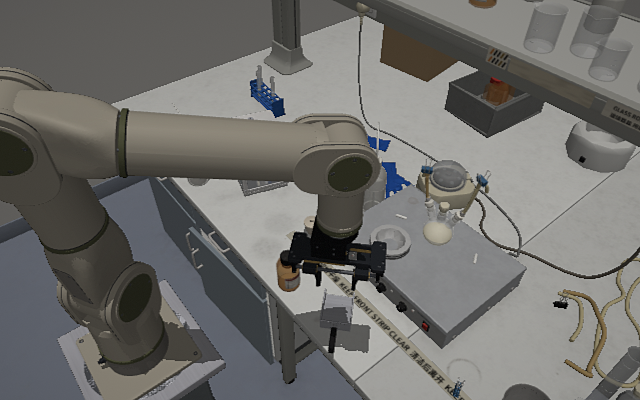

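View pics/w20.png

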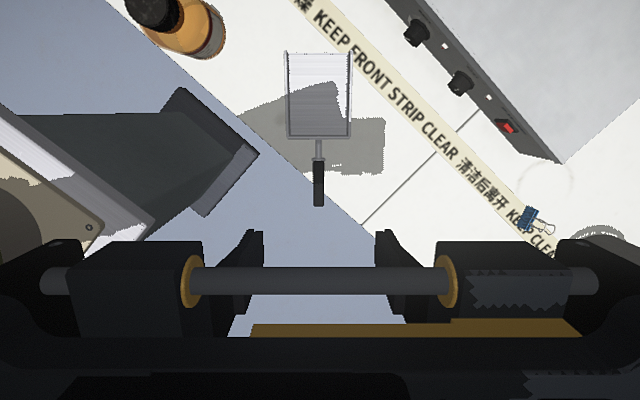

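>>> carry_out --targets '[2.2, 2.6, -2, 0, 2.2, 2.6, -2, 3, 2.2, 2.6, -2, 3, 2.2, 2.6, -2, 3, 2.2, 2.2, -1, 3]'

```text
time: 33.22
tool_pos: [0.3534, -0.4523, 0.3553]
tcp_rot: [2.724, -1.564, -0.002]
wrist_force: [0.2, 0.2, 1.1]
opening: 0.0653
```

>>> carry_out --targets '[2.5, 2, 0, 5, 2.5, 2, 0, 5, 2.5, 2, 0, 5, 2.5, 2, 0, 5, 1, 1, 0, 3]'

```text
time: 33.85
tool_pos: [0.3093, -0.5866, 0.3539]
tcp_rot: [2.354, -2.079, -0.004]
wrist_force: [0.1, -0.4, -0.5]
opening: 0.0657
```

```bash
python3 look.py 21; python3 - <<'E'
import cv2,numpy as np
a=cv2.imread('pics/s21.png');i=a[110:210,205:305].astype(float);b=cv2.resize(np.clip(i*1.8,0,255).astype(np.uint8),(400,400),interpolation=cv2.INTER_CUBIC)
c=cv2.resize(a[240:370,270:400],(400,400),interpolation=cv2.INTER_CUBIC);cv2.imwrite('pics/s21c.png',np.hstack([b,c]))
E
```

```text
34.0 [ 0.31048274 -0.58533508  0.35496307] -82.62808249258018 0.06529707357302482 [-0.49344305 -0.95888187 -0.27557981] [ 0.00764935  0.1505794  -0.00504203]
```

View pics/s21.png

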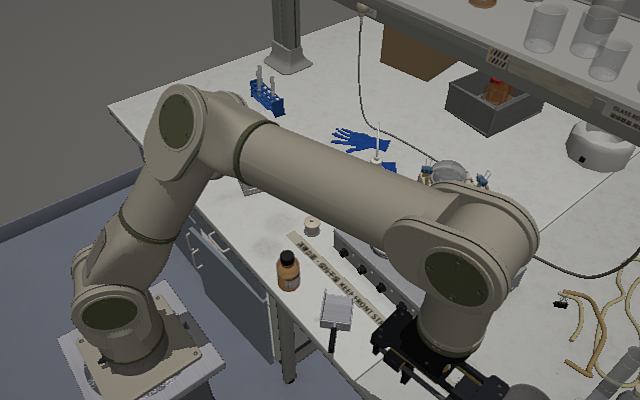

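View pics/s21c.png

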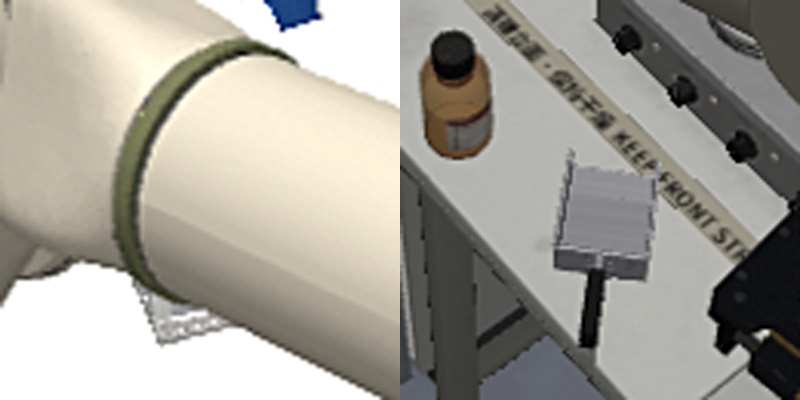

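```bash
python3 - <<'E'
from plan import *
plan([(.37,-.40,.35,-55,5),(.48,.03,.30,-17,10)],dec=1)
E
```

```text
[-3.5, -1.7, 0.1, np.float64(-5.5), -3.4, -2.0, 0.1, np.float64(-5.5), -3.1, -2.3, 0.1, np.float64(-5.5), -2.9, -2.6, 0.1, np.float64(-5.6), -2.7, -2.8, 0.1, np.float64(-5.5)]
[-2.9, -3.4, 0.5, np.float64(-3.8), -2.7, -3.5, 0.5, np.float64(-3.8), -2.4, -3.7, 0.5, np.float64(-3.8), -2.2, -3.9, 0.5, np.float64(-3.8), -1.9, -4.0, 0.5, np.float64(-3.8)]
[-1.6, -4.1, 0.5, np.float64(-3.8), -1.4, -4.2, 0.5, np.float64(-3.8), -1.1, -4.3, 0.5, np.float64(-3.8), -0.8, -4.4, 0.5, np.float64(-3.8), -0.4, -4.4, 0.5, np.float64(-3.8)]
end [0.4801 0.0299 0.3   ] -17.03
```

>>> carry_out --targets '[-3.5, -1.7, 0.1, -5.5, -3.4, -2, 0.1, -5.5, -3.1, -2.3, 0.1, -5.5, -2.9, -2.6, 0.1, -5.6, -2.7, -2.8, 0.1, -5.5]'

```text
time: 34.62
tool_pos: [0.3716, -0.3974, 0.3501]
tcp_rot: [-2.791, 1.44, 0.0]
wrist_force: [0.1, 0.2, 0.9]
opening: 0.0651
```

>>> carry_out --targets '[-2.9, -3.4, 0.5, -3.8, -2.7, -3.5, 0.5, -3.8, -2.4, -3.7, 0.5, -3.8, -2.2, -3.9, 0.5, -3.8, -1.9, -4, 0.5, -3.8]'

```text
time: 35.25
tool_pos: [0.4253, -0.1817, 0.3254]
tcp_rot: [-2.989, 0.96, -0.001]
wrist_force: [0.3, -0.2, -0.2]
opening: 0.0655
```

>>> carry_out --targets '[-1.6, -4.1, 0.5, -3.8, -1.4, -4.2, 0.5, -3.8, -1.1, -4.3, 0.5, -3.8, -0.8, -4.4, 0.5, -3.8, -0.4, -4.4, 0.5, -3.8]'

```text
time: 35.88
tool_pos: [0.48, 0.0326, 0.3004]
tcp_rot: [-3.107, 0.454, -0.0]
wrist_force: [1.1, 0.0, 0.1]
opening: 0.0651
```

```bash
python3 look.py 22; python3 - <<'E'
import cv2,numpy as np
a=cv2.imread('pics/s22.png');i=a[110:210,205:305].astype(float);b=cv2.resize(np.clip(i*1.8,0,255).astype(np.uint8),(500,500),interpolation=cv2.INTER_CUBIC)
cv2.imwrite('pics/s22c.png',b)
E
```

```text
36.025 [0.47983872 0.03317879 0.29994834] -16.570534995495912 0.06491753490683608 [1.02433537 0.00817035 0.35354936] [-0.09837562  0.09989418  0.03535154]
```

View pics/s22c.png

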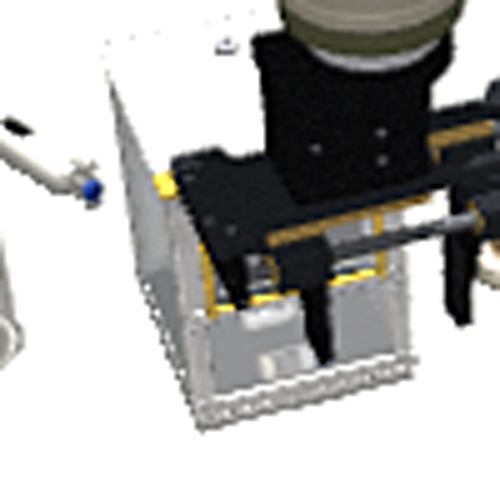

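View pics/w22.png

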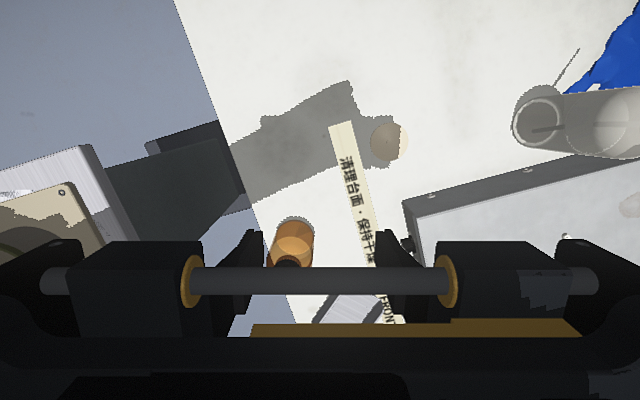

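>>> carry_out --targets '[1, 1.5, -2, 0, 1, 1.5, -3, 0, 1, 1.5, -3, 0, 1, 1.5, -3, 0, 1, 1, -2, 0]'

```text
time: 36.65
tool_pos: [0.5073, -0.0532, 0.4322]
tcp_rot: [-3.105, 0.465, -0.003]
wrist_force: [0.6, -0.2, 0.3]
opening: 0.0652
```

```bash
python3 look.py 23; python3 - <<'E'
import cv2,numpy as np
a=cv2.imread('pics/s23.png');i=a[110:210,205:305].astype(float);b=cv2.resize(np.clip(i*1.8,0,255).astype(np.uint8),(600,600),interpolation=cv2.INTER_CUBIC)
cv2.imwrite('pics/s23c.png',b)
E
```

```text
36.8 [ 0.50757737 -0.05262471  0.43094848] -17.093396593909038 0.06499971365737049 [ 0.39756726  0.85698818 -0.24805117] [-0.0415792   0.13094377  0.07149499]
```

View pics/s23c.png

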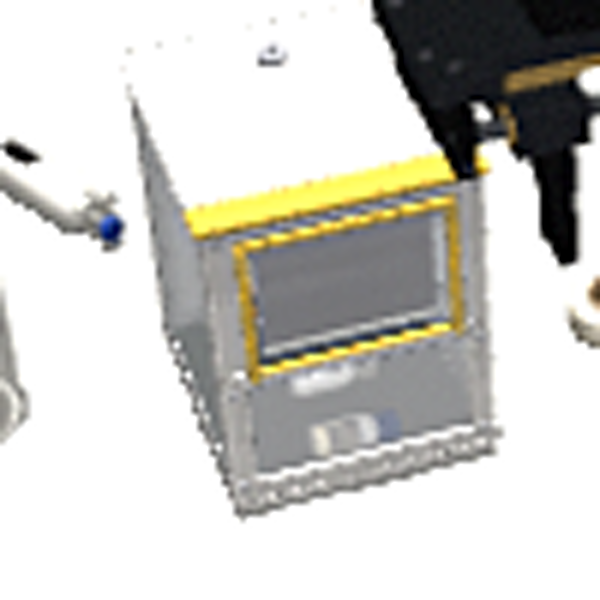

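The flap hangs upright with its white edge at the sill, as in the first picture. The white and blue vials lie on the box floor, and the arm is clear of everything. Handing in.

```bash
python3 -c "
from h import *
print(finish_job())"
```

```text
the job is handed in; nothing more can be done
None
```

The vials went into the glass-waste box, the flap closed, and the scoop is back empty and level where it stood. I handed the job in at about 37 s, and it gave no verdict.

**What I did:**
- **Grip:** I gripped the scoop by its handle. The first lift began before the jaws had closed, and the handle slipped about 15 mm in the pads. I set it down, gripped again and waited, and it then held firm.
- **Tipping:** The tool can only turn about its own axis. I put the nose about 70 mm into the opening, then raised the handle so the scoop pressed up under the box's flap and opening. It turned in the pads to about 40° nose-down. The highest wrist force I read was about 5 N.
- **Return:** I drew it straight out, carried it back, levelled it against the worktop and released it.

**Last checks:**
- **Vials:** The white and blue vials are visible on the box floor. The brown one showed only as an orange and black patch under the scoop nose, which works out to near the back of the box floor. I couldn't see it in the last picture, where the flap hides it. The vial detector did not find it either; it only returned the whole box.
- **Blue vial:** It lies near the front wall, at x about -0.07 m against the -0.078 m limit.
- **Flap:** It hangs upright, looking the same as in the first picture.
- **Scoop:** It is empty and looked level in the pictures. By the release pose it stands within about 1 cm of its start.
- **Amber bottle and crucible:** They looked in place in the later pictures. I did not measure the bottles or the crucible again.

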